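Build up a mandrel and present it to the inspection camera

ROBOT

A 6-joint arm with a two-finger parallel gripper is mounted at the origin on a cart in front of the work surface, level with it; the furniture and walls round the work are solid. World frame = base frame: x ahead of the robot, y to its left, z up, the work surface at z = 0. Lengths are in m, angles in rad, forces in N, time in s.
With the tool pointing down it reaches from about 0.35 to 0.775 m from the base axis. Payload 7.3 kg.
Tool frame: the origin (TCP) lies midway between the tips of the shut fingers; the grasp point (between the pads) lies 19 mm behind it; z points along the fingers, y is the line along which they close (so a half turn about z gives the same grasp; the last joint's range is limited). The gripper opens to 92 mm and grips with 3 to 60 N. Pads are 19 mm wide; open, the fingers measure 130 mm over their backs; the gripper's body (75 mm by 190 mm) begins 47 mm behind the grasp point.
Start: joints at [0.962, 0.342, 1.524, -0, 1.275, -0.146], TCP at [0.234, 0.47, 0.227] pointing down, gripper open.
Joint ranges: [-2.53, 2.53], [-0.77, 2.02], [0.04, 2.7], [-1, 4.14], [0.28, 2.66], [-3.11, 3.11]. Speed limits (rad/s): [2.57, 2.57, 3.14, 3.14, 3.14, 3.14].

INTERFACE

Orientations are given as [roll, pitch, yaw] about the fixed x, y, z axes, in that order (R = Rz(yaw) Ry(pitch) Rx(roll)).
In Python, from cell import robot, read_camera, camera_params, nets gives the robot as it stands. The module is installed in compiled form; this text tells all that it offers.
- The arm moves only by the tool step_arm, never from a script. Its argument "steps" is a list of rows, each an object of numbers: "x", "y", "z": the shift along the tool's x, y, z as a fraction of full scale; "rx", "ry", "rz": the turn, a rotation vector about the tool's x, y, z as a fraction of full scale; "claw": the opening, from -1 (shut) to 1 (fully open). In form: [{"x": .., "y": .., "z": .., "rx": .., "ry": .., "rz": .., "claw": ..}, ...]. A call has 1 to 12 rows; each row is the pose to reach, as a shift and turn from the pose commanded when the call began, along the tool's axes at that moment; what a row does not reach only later rows make up. Full scale, the value 1, is 750 mm for a shift and pi/4 rad for a turn. A row lasts 1/12 s, in which the tool goes at most 41.7 mm and 7.16 degrees, less where a joint would pass 70% of its speed; a pose out of reach is approached as far as the arm can. A call with a number of a shift or a turn outside -1 to 1 is refused whole. A call with a gripper value outside its range is refused whole. The fingers move at their own pace and stop on an object; "squeeze" is the grip in N (left out, the last holds). Time passes only in rows, so rows that repeat a pose let the fingers close. It gives the time, the measured TCP pose, the force, the opening and the grip force at its end, in the units of the state.
- robot.observe(): the state, without advancing time (a new reading comes with each control period).
- read_camera(name): name is "scene" or "top" or "wrist"; returns (picture, depth): 480x640x3 uint8, blue, green, red; 480x640 float32, m along the optical axis (not along the pixel's ray), 0 where there is no reading.
- camera_params(name): a dict with "fx", "fy", "cx", "cy" (pixels), "R" (3x3) and "t" (3): a world point X has camera coordinates R X + t; the wrist camera has in their place "hand_eye" (4x4, takes a point from camera to tool coordinates, whose origin is the TCP and whose axes are the flange's). Camera axes: x right, y down, z forward; pixel columns grow to the right and rows downward; lengths in m; the calibration is good to about 2 mm. A picture is of the moment at which its call begins: read the wrist's pose just before it. camera_params takes no time and is no camera call.
- robot.hand_in(): hands the job in; it is judged then, once.
Trained networks look in the newest picture that a camera, given by its name, has taken for a name from the list of things; names that differ only in an ending like _2 or _b are one class to them, and where a whole thing is asked for, a point or a joint stands for the part that bears it (a point fixed in the world has none). Each returns a list of dicts, best first, with "conf" (0 to 1); they miss things now and then, are a little off and sometimes report something else, mostly with a low value. They report only what shows in the picture. A call takes as long as a camera call.
- nets.masks_of(camera, query): "region" (480x640 bool, what is visible of it) and "box" ([left, top, right, bottom] in pixels, round what is visible of it).
- nets.landmark_of(camera, query): "pixel" ([row, column] in pixels: a listed point, or the origin of a listed thing).
The state is a dict: "time": time; "qpos": joint angles; "qvel": joint speeds; "joint_efforts": joint torques, N m; "tool_pos": TCP position; "tool_rot": TCP orientation; "contact_force": force on the tool from outside, world axes, zero at the start; "torque": the same for the moment, N m; "opening": finger opening in m; "grip_force": force on a finger pad.
Only numpy, scipy, OpenCV 4.12 (cv2) and the standard library are available. Lean on these libraries where they do the work, as an engineer would, in place of code of your own. Each camera call takes 0.05 s, during which the arm holds its last target. There are 200 camera calls.

TASK

Build up the mandrel standing in the blue fixture: put the brass spacer over its stem down onto the flange and let go of it, then likewise the steel washer on top of the spacer. Then lift the mandrel out by its stem and hold it still and upright in front of the inspection camera, the stack of spacer and washer in the middle of the view 12 cm from the lens, with the flange's red mark facing the lens; finish while still holding it there. Do not knock the camera or the other things on the bench.

Things in the scene. Friction and masses are not known exactly. Their poses are not given: they have to be found in the camera images.
- fixture: Blue square fixture plate, 100x100x16 mm, fixed to the worktop, with a round pocket in its middle (59 mm wide, 6 mm deep) and a screw head (to 19 mm high) at each corner. Origin: centre of its underside, z up.
- pocket (a point): Centre of the floor of the fixture's round pocket, 10 mm above the worktop.
- mandrel: Loose metal mandrel, 140 g: aluminium flange 56 mm across, 8 mm thick, upright steel stem 8.4 mm thick in its middle. Stands in the pocket, flange 2 mm above the plate. Origin: centre of the flange's underside; z along the stem (full width up to z = 61 mm, tapered nose to 68 mm). Red index mark: 10 mm wide patch on the flange's rim and top edge at its +x. Weight varies by a quarter.
- stack_mid (a point): Point on the mandrel's axis 17 mm above its underside: the middle of the finished stack (spacer plus washer).
- spacer: Brass ring lying flat on the worktop, 40 mm outside, 14 mm bore, 10 mm thick, 80 g. Origin: centre of its underside. Goes on first; seated, its underside is 8 mm above the mandrel's.
- washer: Thick grey steel washer lying flat on the worktop, 35 mm outside, 13 mm bore, 8 mm thick, 50 g. Origin: centre of its underside. Goes on second; seated, its underside is 18 mm above the mandrel's.
- camera: Inspection camera stand, fixed: grey foot 110x90x12 mm and a steel column to 277 mm height, standing 30 mm behind the foot's middle. It looks level along its own -x. Origin: centre of the foot's underside. The head (white box 50x44x44 mm, black barrel, white ring light 48 mm across) is clamped at a height that varies.
- lens (a point): Centre of the lens glass, at the front of the head, 72 mm before the stand's origin; 150 to 205 mm above the worktop.
- focus (a point): Point in the air on the lens axis 120 mm straight in front of the lens glass: where the middle of the stack is to be held. Its frame is the camera's: -x is the way the camera looks, z up.
- mount_2: Green resin specimen mount, a disc 30 mm across, 18 mm high: a bystander. Origin: centre of its underside.
- mount_3: Dark red resin specimen mount, a disc 30 mm across, 20 mm high: a bystander. Origin: centre of its underside.
- loupe: Black loupe, 38 mm across, 38 mm high: a bystander. Origin: centre of its underside.
- steel_sample: Ground steel disc with three dark spots on top, 38 mm across, 28 mm high: a bystander. Origin: centre of its underside.

How it is judged:
By the outcome, as a careful person would: the job done as asked, in the order asked, and still so for the second after the job is handed in, while the arm keeps its last pose, push and grip.
It also fails if it takes over 64 s, if anything falls off the work surface, if the arm or the gripper's body presses on something with over 40 N, if the wrist force passes 120 N, or if a joint passes its speed limit or range.

## Working session

There is one attempt and no reset: what is moved stays moved. The work goes in short steps, Python scripts to look and compute and a tool call to move; the robot and the scene stay as the last step left them, time stands still between calls to the robot, and variables do not carry over. Pictures are saved under pics/ and viewed, at most 13 in all, crops included, and the job is handed in when it is done.

Besides the shell and the picture viewer there is one more tool, called after ">>>" as a command line: name --argument value ..., lists and objects as JSON in quotes. step_arm: Moves the arm, as the interface text tells. Its arguments: {"type":"object","properties":{"steps":{"type":"array","items":{"type":"object","properties":{"x":{"type":"number","minimum":-1,"maximum":1},"y":{"type":"number","minimum":-1,"maximum":1},"z":{"type":"number","minimum":-1,"maximum":1},"rx":{"type":"number","minimum":-1,"maximum":1},"ry":{"type":"number","minimum":-1,"maximum":1},"rz":{"type":"number","minimum":-1,"maximum":1},"claw":{"type":"number"}}}},"squeeze":{"type":"number"}},"required":["steps"]}

```bash
mkdir -p pics; ls
python3 - <<'E'
from cell import robot, read_camera, camera_params, nets
import cv2, numpy as np
s=robot.observe(); print(s)
ims=[]
for c in ("scene","top"):
    im,d=read_camera(c); p=camera_params(c); ims.append(im); np.savez(c+".npz",im=im,d=d)
    print(c,p)
cv2.imwrite("pics/a.png",ims[0]); cv2.imwrite("pics/b.png",ims[1])
print(camera_params("wrist"))
E
```

```text
pics
{'time': 0.0, 'qpos': array([ 9.62003361e-01,  3.42730375e-01,  1.52501449e+00,  4.40549903e-06,
        1.27544125e+00, -1.46013294e-01]), 'qvel': array([ 0.00143569, -0.00031135, -0.00081246, -0.00044267,  0.00084543,
       -0.00022704]), 'joint_efforts': array([-6.54403120e-04, -4.31235301e+01, -2.44223017e+01,  7.17294146e-02,
        5.59763610e-02, -1.77507209e-04]), 'tool_pos': array([0.23412208, 0.46943742, 0.2260419 ]), 'tool_rot': array([-3.14001677e+00, -2.36007582e-04,  2.67881151e+00]), 'contact_force': array([ 0.79967203, -0.25139918,  0.48589724]), 'torque': array([-0.01307871,  0.02293155, -0.0341132 ]), 'grip_force': 0.0, 'opening': 0.09178822467149698}
scene {'fx': 515.9523112978119, 'fy': 515.9523112978119, 'cx': 322.03146223084286, 'cy': 245.53721688488133, 'R': array([[ 0.77602679, -0.63058473, -0.01205432],
       [-0.49132197, -0.59243889, -0.63845038],
       [ 0.39545561,  0.50137715, -0.76956859]]), 't': array([-0.42156948,  0.36383132,  1.04560001])}
top {'fx': 604.0138716323543, 'fy': 604.0138716323543, 'cx': 319.71922775620993, 'cy': 235.75004532753053, 'R': array([[-1.82254673e-02, -9.99828334e-01, -3.33702119e-03],
       [-9.89768530e-01,  1.85142809e-02, -1.41476070e-01],
       [ 1.41513566e-01,  7.24411066e-04, -9.89936051e-01]]), 't': array([1.00694606e-03, 5.65247769e-01, 1.30848055e+00])}
{'fx': 402.0117786500526, 'fy': 402.0117786500526, 'cx': 326.23273525920087, 'cy': 243.17248574263263, 'hand_eye': array([[ 1.69128184e-04, -9.56046750e-01, -2.93214228e-01,
         7.97687640e-02],
       [ 9.99999806e-01, -1.40401697e-05,  6.22586465e-04,
        -1.17307443e-03],
       [-5.99338544e-04, -2.93214276e-01,  9.56046562e-01,
        -1.57789465e-01],
       [ 0.00000000e+00,  0.00000000e+00,  0.00000000e+00,
         1.00000000e+00]])}
```

View pics/a.png

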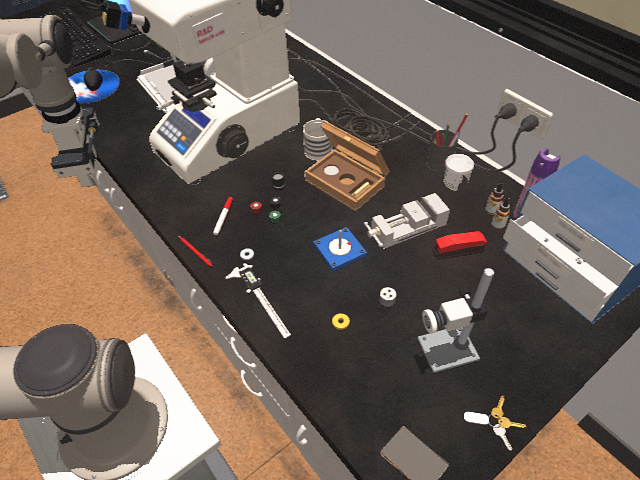

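View pics/b.png

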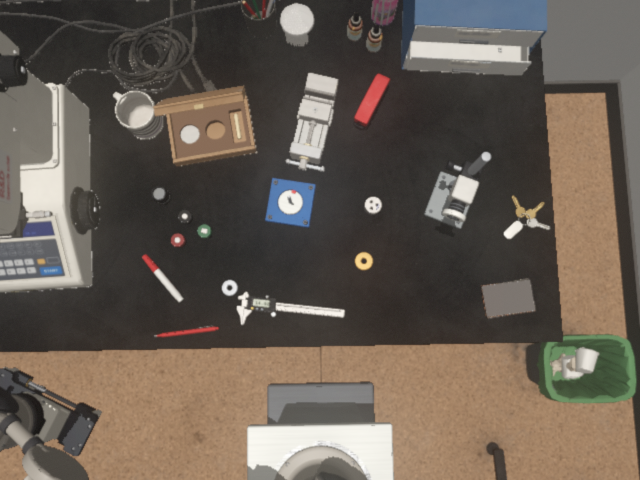

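The scene view shows the fixture with mandrel at about (340,247), spacer at (341,321), washer at (247,254) and camera stand at (447,335). In the top view they are at (291,202), (364,261), (230,288) and (452,200). The washer lies next to the caliper.

```bash
cat > h.py <<'E'
from cell import robot, read_camera, camera_params, nets
import cv2, numpy as np
from scipy.spatial.transform import Rotation as Ro
def cam(name):
    p=camera_params(name)
    if name!="wrist": R,t=p["R"],p["t"]
    else:
        s=robot.observe(); T=np.eye(4); T[:3,:3]=Ro.from_euler("xyz",s["tool_rot"]).as_matrix(); T[:3,3]=s["tool_pos"]
        M=np.linalg.inv(T@p["hand_eye"]); R,t=M[:3,:3],M[:3,3]
    return p["fx"],p["fy"],p["cx"],p["cy"],R,t
def ray(c,u,v):
    fx,fy,cx,cy,R,t=c
    return -R.T@t, R.T@np.array([(u-cx)/fx,(v-cy)/fy,1.])
def at_z(c,u,v,z):
    o,d=ray(c,u,v); return o+d*(z-o[2])/d[2]
def proj(c,X):
    fx,fy,cx,cy,R,t=c; q=R@np.asarray(X)+t; return np.array([fx*q[0]/q[2]+cx,fy*q[1]/q[2]+cy])
def cloud(c,d,m=None):
    fx,fy,cx,cy,R,t=c; v,u=np.nonzero((d>0) if m is None else (m&(d>0))); z=d[v,u]
    return (np.c_[(u-cx)/fx*z,(v-cy)/fy*z,z]-t)@R
E
python3 - <<'E'
from h import *
H=dict(spacer=.010,washer=.008,fixture=.016,mandrel=.018,camera=.012,mount_2=.018,loupe=.038,steel_sample=.028)
for cn in ("top","scene"):
    im,d=read_camera(cn); c=cam(cn)
    for q,h in H.items():
        for r in nets.masks_of(cn,q)[:2]:
            if r["conf"]<.3: continue
            m=r["region"]; v,u=np.nonzero(m); P=cloud(c,d,m)
            print(cn,q,round(r["conf"],2),[int(b) for b in r["box"]],"c@h",at_z(c,u.mean(),v.mean(),h).round(4)[:2],"depth med",np.median(P,0).round(4))
    for q,z in dict(pocket=.01,mandrel=.01,stack_mid=.027,spacer=0,washer=0,camera=0,lens=.18,focus=.18).items():
        r=nets.landmark_of(cn,q)
        if r: v,u=r[0]["pixel"]; print(cn,"LM",q,round(r[0]["conf"],2),(u,v),at_z(c,u,v,z).round(4))
E
```

```text
top spacer 0.62 [273, 190, 301, 214] c@h [0.6502 0.058 ] depth med [0.6474 0.057  0.0174]
top spacer 0.48 [354, 246, 375, 269] c@h [ 0.5115 -0.1066] depth med [ 0.512  -0.107   0.0085]
top washer 0.46 [224, 280, 238, 295] c@h [0.456  0.1975] depth med [0.4564 0.1981 0.0068]
top fixture 0.79 [265, 176, 315, 226] c@h [0.6466 0.0581] depth med [0.6464 0.0592 0.0152]
top fixture 0.75 [361, 197, 380, 215] c@h [ 0.6366 -0.1305] depth med [ 0.6349 -0.1295  0.0268]
top mandrel 0.8 [274, 191, 300, 211] c@h [0.6486 0.0576] depth med [0.6474 0.0569 0.0174]
top camera 0.62 [425, 154, 488, 225] c@h [ 0.6666 -0.3234] depth med [ 0.6449 -0.2981  0.1607]
top mount_2 0.68 [194, 224, 214, 236] c@h [0.5847 0.2533] depth med [0.5845 0.2536 0.0166]
top mount_2 0.58 [171, 235, 184, 247] c@h [0.5664 0.3123] depth med [0.5666 0.3121 0.0192]
top loupe 0.49 [151, 188, 174, 206] c@h [0.6663 0.3493] depth med [0.6685 0.3515 0.0309]
top steel_sample 0.54 [360, 198, 382, 212] c@h [ 0.6342 -0.1293] depth med [ 0.6348 -0.1295  0.0267]
top steel_sample 0.34 [219, 280, 235, 296] c@h [0.4548 0.1952] depth med [0.4566 
[... 849 characters left out ...]
t_2 0.61 [249, 201, 264, 214] c@h [0.5609 0.3051] depth med [0.5626 0.3079 0.0167]
scene loupe 0.66 [272, 171, 289, 191] c@h [0.6573 0.3322] depth med [0.6653 0.3434 0.0257]
scene steel_sample 0.66 [380, 290, 397, 306] c@h [ 0.6281 -0.1393] depth med [ 0.6315 -0.1368  0.0255]
scene LM pocket 0.61 (337.1, 247.0) [0.6442 0.0627 0.01  ]
scene LM mandrel 0.54 (336.0, 247.8) [0.6403 0.0625 0.01  ]
scene LM stack_mid 0.75 (340.2, 244.0) [0.6474 0.0547 0.027 ]
scene LM spacer 0.74 (342.5, 325.0) [ 0.509  -0.1169  0.    ]
scene LM washer 0.39 (254.1, 212.1) [0.5541 0.3099 0.    ]
scene LM camera 0.65 (445.4, 349.3) [ 0.6448 -0.3094  0.    ]
scene LM lens 0.85 (427.0, 322.6) [ 0.5638 -0.295   0.18  ]
```

Run:
```python
from h import *
ms={}
Pall=[];
for cn in ("top","scene"):
    im,d=read_camera(cn); c=cam(cn)
    P=cloud(c,d); k=(abs(P[:,0]-.645)<.12)&(abs(P[:,1]+.305)<.12)&(P[:,2]>.006)&(P[:,2]<.3); P=P[k]
    for lo,hi in ((.008,.018),(.04,.12),(.13,.17),(.17,.2),(.2,.22),(.22,.3)):
        Q=P[(P[:,2]>lo)&(P[:,2]<hi)]
        if len(Q)>5:
            r=cv2.minAreaRect(Q[:,:2].astype(np.float32)); print(cn,lo,len(Q),"mean",Q.mean(0).round(4),"rect",np.round(r[0],4),np.round(r[1],4),round(r[2],1))
    # image crops
    b=(410,140,500,240) if cn=="top" else (405,255,505,385)
    crop=im[b[1]:b[3],b[0]:b[2]]; ms[cn]=cv2.resize(crop,(360,400),interpolation=cv2.INTER_CUBIC)
    b=(260,170,325,235) if cn=="top" else (305,215,375,280)
    ms[cn+"f"]=cv2.resize(im[b[1]:b[3],b[0]:b[2]],(400,400),interpolation=cv2.INTER_CUBIC)
    hsv=cv2.cvtColor(im,cv2.COLOR_BGR2HSV); M=((hsv[...,0]<12)|(hsv[...,0]>168))&(hsv[...,1]>110)&(hsv[...,2]>60)
    Z=np.zeros_like(M); Z[b[1]:b[3],b[0]:b[2]]=1; v,u=np.nonzero(M&Z)
    print("red",len(v),u.mean(),v.mean(),at_z(c,u.mean(),v.mean(),.017))
cv2.imwrite("pics/c.png",np.hstack([ms["top"],ms["scene"]]))
cv2.imwrite("pics/d.png",np.hstack([ms["topf"],ms["scenef"]]))
```

```text
top 0.008 797 mean [ 0.6469 -0.2911  0.0116] rect [ 0.6425 -0.3027] [0.1724 0.1389] 76.7
top 0.13 855 mean [ 0.6378 -0.2981  0.1613] rect [ 0.6414 -0.2948] [0.0706 0.124 ] 71.2
top 0.17 473 mean [ 0.6363 -0.3045  0.1737] rect [ 0.6346 -0.3042] [0.0425 0.1129] 67.2
top 0.2 33 mean [ 0.6724 -0.3176  0.2097] rect [ 0.6744 -0.3178] [0.0176 0.0087] 27.5
top 0.22 164 mean [ 0.6739 -0.3199  0.2592] rect [ 0.6757 -0.3218] [0.0168 0.018 ] 73.6
red 6 293.5 191.33333333333334 [0.67261473 0.04890164 0.017     ]
scene 0.008 1483 mean [ 0.6394 -0.3141  0.0116] rect [ 0.6476 -0.3131] [0.0915 0.1104] 67.7
scene 0.04 138 mean [ 0.6705 -0.3275  0.0726] rect [ 0.6712 -0.3262] [0.0087 0.0171] 24.5
scene 0.13 1071 mean [ 0.6321 -0.3105  0.1575] rect [ 0.6396 -0.2967] [0.0716 0.1207] 71.1
scene 0.17 550 mean [ 0.6362 -0.3089  0.1742] rect [ 0.6321 -0.3066] [0.0442 0.1114] 69.1
scene 0.2 59 mean [ 0.6698 -0.3266  0.2095] rect [ 0.6704 -0.3261] [0.009 0.017] 24.1
scene 0.22 248 mean [ 0.6715 -0.3256  0.2546] rect [ 0.6751 -0.3241] [0.0187 0.0175] 17.9
red 8 348.5 243.125 [0.6712348  0.04957437 0.017     ]
```

View pics/c.png

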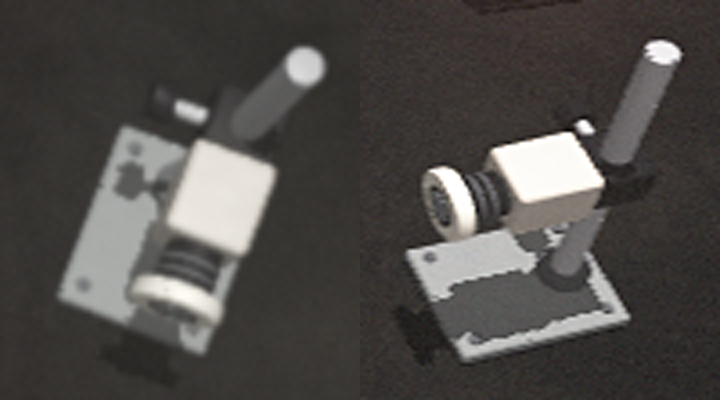

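View pics/d.png

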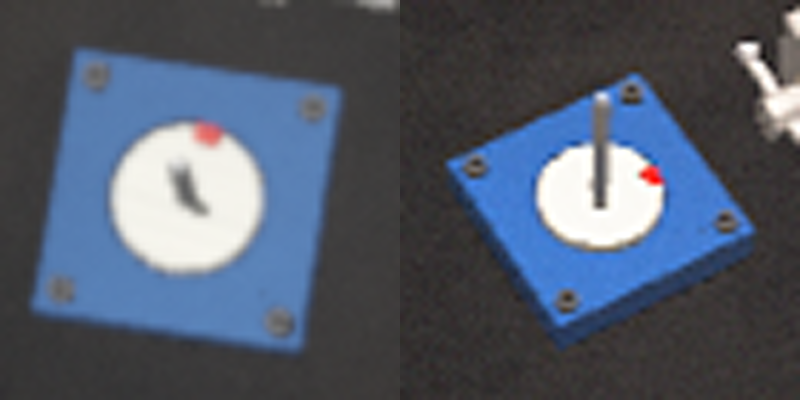

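The crops show the lens pointing toward the robot and left, with the column behind it. The red mark on the flange faces away from the robot, at top crop (208,133) and scene crop (650,175). Next I add a helper that converts a target pose to row values, then go over the spacer.

```bash
cat >> h.py <<'E'
def go(x,y,z,yaw,start=None):
    """row values to reach TCP (x,y,z) pointing down at yaw from the present (or given) pose"""
    if start is None:
        s=robot.observe(); p,R=s["tool_pos"],Ro.from_euler("xyz",s["tool_rot"]).as_matrix()
    else: p,R=np.array(start[:3]),Ro.from_euler("xyz",[np.pi,0,start[3]]).as_matrix()
    d=R.T@(np.array([x,y,z])-p)
    w=Ro.from_matrix(R.T@Ro.from_euler("xyz",[np.pi,0,yaw]).as_matrix()).as_rotvec()
    print("go",dict(zip("x y z rx ry rz".split(),np.r_[d/.75,w/(np.pi/4)].round(4).tolist())),"rows>=",round(max(np.linalg.norm(d)/.0417,np.linalg.norm(w)/np.radians(7.16)),1))
E
python3 - <<'E'
from h import *
go(.51,-.108,.14,1.90)
E
```

```text
go {'x': -0.6727, 'y': -0.5253, 'z': 0.1157, 'rx': 0.0001, 'ry': 0.0, 'rz': 0.9916} rows>= 15.5
```

>>> step_arm --steps '[{"x":-0.6727,"y":-0.5253,"z":0.05,"rz":0.9,"claw":0.4},{"x":-0.6727,"y":-0.5253,"z":0.05,"rz":0.9,"claw":0.4},{"x":-0.6727,"y":-0.5253,"z":0.05,"rz":0.9,"claw":0.4},{"x":-0.6727,"y":-0.5253,"z":0.05,"rz":0.9,"claw":0.4},{"x":-0.6727,"y":-0.5253,"z":0.05,"rz":0.9,"claw":0.4},{"x":-0.6727,"y":-0.5253,"z":0.05,"rz":0.9,"claw":0.4},{"x":-0.6727,"y":-0.5253,"z":0.05,"rz":0.9,"claw":0.4},{"x":-0.6727,"y":-0.5253,"z":0.05,"rz":0.9,"claw":0.4},{"x":-0.6727,"y":-0.5253,"z":0.05,"rz":0.9,"claw":0.4},{"x":-0.6727,"y":-0.5253,"z":0.05,"rz":0.9,"claw":0.4},{"x":-0.6727,"y":-0.5253,"z":0.05,"rz":0.9,"claw":0.4},{"x":-0.6727,"y":-0.5253,"z":0.05,"rz":0.9,"claw":0.4}]'

```text
$.steps[0]: bad value
```

Run:
```python
from h import *
go(.51,-.108,.13,1.571)
```

```text
go {'x': -0.6727, 'y': -0.5253, 'z': 0.129, 'rx': 0.0001, 'ry': -0.0, 'rz': 1.4105} rows>= 15.5
```

>>> step_arm --steps '[{"x":-0.67,"y":-0.525,"z":0.05,"rx":0,"ry":0,"rz":0.9,"claw":0.4},{"x":-0.67,"y":-0.525,"z":0.05,"rx":0,"ry":0,"rz":0.9,"claw":0.4},{"x":-0.67,"y":-0.525,"z":0.05,"rx":0,"ry":0,"rz":0.9,"claw":0.4},{"x":-0.67,"y":-0.525,"z":0.05,"rx":0,"ry":0,"rz":0.9,"claw":0.4},{"x":-0.67,"y":-0.525,"z":0.05,"rx":0,"ry":0,"rz":0.9,"claw":0.4},{"x":-0.67,"y":-0.525,"z":0.05,"rx":0,"ry":0,"rz":0.9,"claw":0.4},{"x":-0.67,"y":-0.525,"z":0.05,"rx":0,"ry":0,"rz":0.9,"claw":0.4},{"x":-0.67,"y":-0.525,"z":0.05,"rx":0,"ry":0,"rz":0.9,"claw":0.4},{"x":-0.67,"y":-0.525,"z":0.05,"rx":0,"ry":0,"rz":0.9,"claw":0.4},{"x":-0.67,"y":-0.525,"z":0.05,"rx":0,"ry":0,"rz":0.9,"claw":0.4},{"x":-0.67,"y":-0.525,"z":0.05,"rx":0,"ry":0,"rz":0.9,"claw":0.4},{"x":-0.67,"y":-0.525,"z":0.05,"rx":0,"ry":0,"rz":0.9,"claw":0.4}]'

```text
time: 2.9
tool_pos: [0.449, 0.0168, 0.1976]
tool_rot: [3.141, 0.0, 1.972]
contact_force: [0.3, 1.3, -0.5]
opening: 0.0644
grip_force: 0.0
```

Run:
```python
from h import *
go(.51,-.108,.13,1.571)
```

```text
go {'x': -0.1849, 'y': 0.0098, 'z': 0.0901, 'rx': 0.0011, 'ry': 0.0, 'rz': 0.5101} rows>= 3.7
```

>>> step_arm --steps '[{"x":-0.185,"y":0.01,"z":0.09,"rx":0,"ry":0,"rz":0.51,"claw":0.4},{"x":-0.185,"y":0.01,"z":0.09,"rx":0,"ry":0,"rz":0.51,"claw":0.4},{"x":-0.185,"y":0.01,"z":0.09,"rx":0,"ry":0,"rz":0.51,"claw":0.4},{"x":-0.185,"y":0.01,"z":0.09,"rx":0,"ry":0,"rz":0.51,"claw":0.4},{"x":-0.185,"y":0.01,"z":0.09,"rx":0,"ry":0,"rz":0.51,"claw":0.4},{"x":-0.185,"y":0.01,"z":0.09,"rx":0,"ry":0,"rz":0.51,"claw":0.4},{"x":-0.185,"y":0.01,"z":0.09,"rx":0,"ry":0,"rz":0.51,"claw":0.4}]'

```text
time: 3.48
tool_pos: [0.5092, -0.1053, 0.13]
tool_rot: [-3.141, -0.001, 1.572]
contact_force: [-0.1, 0.2, -0.3]
opening: 0.0642
grip_force: 0.0
```

```bash
cat >> h.py <<'E'
def ring(q,h,tag,od):
    """centre of a flat ring of height h seen by the wrist camera"""
    c=cam("wrist"); im,d=read_camera("wrist"); cv2.imwrite(f"pics/{tag}.png",im)
    for r in nets.masks_of("wrist",q)[:2]:
        P=cloud(c,d,r["region"]); T=P[P[:,2]>P[:,2].max()-.004]
        m=cv2.morphologyEx(r["region"].astype(np.uint8),cv2.MORPH_CLOSE,np.ones((5,5)))
        k=max(cv2.findContours(m,cv2.RETR_EXTERNAL,cv2.CHAIN_APPROX_NONE)[0],key=cv2.contourArea)[:,0]
        X=np.array([at_z(c,u,v,h)[:2] for u,v in k],np.float32); (e,ax,_)=cv2.fitEllipse(X)
        print(q,round(r["conf"],2),"ellipse@h",np.round(e,4),np.round(ax,4),"depth mean",P.mean(0).round(4),"zmed",np.median(P[:,2]).round(4))
    return c,im,d
E
python3 - <<'E'
from h import *
print(robot.observe()["tool_pos"],robot.observe()["tool_rot"])
c,im,d=ring("spacer",.010,"w1",.04)
E
```

```text
[ 0.50924477 -0.10532997  0.13004289] [-3.14118495e+00 -5.71832019e-04  1.57183716e+00]
spacer 0.59 ellipse@h [ 0.5098 -0.1071] [0.0382 0.0398] depth mean [ 0.5098 -0.107   0.0094] zmed 0.0097
```

View pics/w1.png

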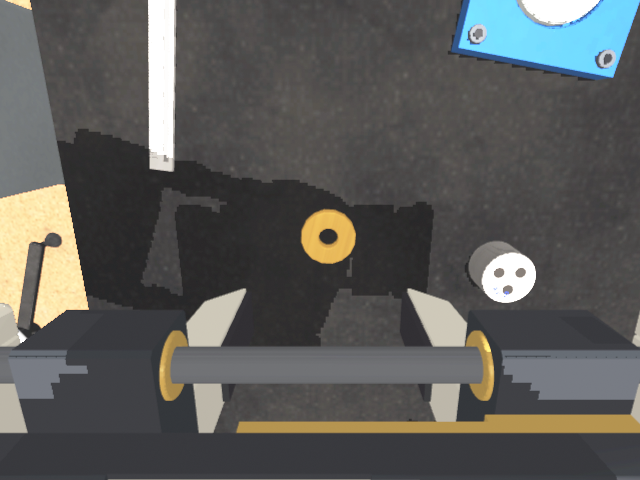

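The wrist view shows the spacer centred between the fingers at about (328,237), with free space on both sides. The steel sample at (502,272) is clear.

>>> step_arm --squeeze 20 --steps '[{"x":-0.002,"y":0.001,"z":0.05,"rx":0,"ry":0,"rz":0,"claw":0.4},{"x":-0.002,"y":0.001,"z":0.1,"rx":0,"ry":0,"rz":0,"claw":0.4},{"x":-0.002,"y":0.001,"z":0.14,"rx":0,"ry":0,"rz":0,"claw":0.4},{"x":-0.002,"y":0.001,"z":0.16,"rx":0,"ry":0,"rz":0,"claw":0.4},{"x":-0.002,"y":0.001,"z":0.169,"rx":0,"ry":0,"rz":0,"claw":0.4},{"x":-0.002,"y":0.001,"z":0.169,"rx":0,"ry":0,"rz":0,"claw":0.4},{"x":-0.002,"y":0.001,"z":0.169,"rx":0,"ry":0,"rz":0,"claw":-0.3},{"x":-0.002,"y":0.001,"z":0.169,"rx":0,"ry":0,"rz":0,"claw":-0.3},{"x":-0.002,"y":0.001,"z":0.169,"rx":0,"ry":0,"rz":0,"claw":-0.3},{"x":-0.002,"y":0.001,"z":0.169,"rx":0,"ry":0,"rz":0,"claw":-0.3},{"x":-0.002,"y":0.001,"z":0.169,"rx":0,"ry":0,"rz":0,"claw":-0.3},{"x":-0.002,"y":0.001,"z":0.169,"rx":0,"ry":0,"rz":0,"claw":-0.3}]'

```text
time: 4.58
tool_pos: [0.511, -0.1076, 0.0042]
tool_rot: [3.14, 0.0, 1.571]
contact_force: [-0.4, 0.9, 6.3]
opening: 0.0387
grip_force: 20.0
```

>>> step_arm --steps '[{"x":0,"y":0,"z":-0.05,"rx":0,"ry":0,"rz":0,"claw":-0.3},{"x":0,"y":0,"z":-0.1,"rx":0,"ry":0,"rz":0,"claw":-0.3},{"x":0.03,"y":0.025,"z":-0.14,"rx":0,"ry":0,"rz":0,"claw":-0.3},{"x":0.065,"y":0.053,"z":-0.17,"rx":0,"ry":0,"rz":0,"claw":-0.3},{"x":0.1,"y":0.082,"z":-0.19,"rx":0,"ry":0,"rz":0,"claw":-0.3},{"x":0.135,"y":0.11,"z":-0.208,"rx":0,"ry":0,"rz":0,"claw":-0.3},{"x":0.17,"y":0.14,"z":-0.208,"rx":0,"ry":0,"rz":0,"claw":-0.3},{"x":0.2,"y":0.165,"z":-0.208,"rx":0,"ry":0,"rz":0,"claw":-0.3},{"x":0.218,"y":0.179,"z":-0.208,"rx":0,"ry":0,"rz":0,"claw":-0.3},{"x":0.218,"y":0.179,"z":-0.208,"rx":0,"ry":0,"rz":0,"claw":-0.3},{"x":0.218,"y":0.179,"z":-0.208,"rx":0,"ry":0,"rz":0,"claw":-0.3}]'

```text
time: 5.5
tool_pos: [0.6442, 0.0568, 0.1585]
tool_rot: [-3.14, 0.0, 1.573]
contact_force: [0.6, 0.1, -1.6]
opening: 0.0386
grip_force: 20.0
```

Run:
```python
from h import *
s=robot.observe(); print(s["tool_pos"],s["tool_rot"],s["opening"],s["grip_force"])
c=cam("wrist"); im,d=read_camera("wrist"); cv2.imwrite("pics/w2.png",im)
for q in("mandrel","fixture"):
  for r in nets.masks_of("wrist",q)[:1]:
    P=cloud(c,d,r["region"]); print(q,r["conf"],r["box"],P.mean(0))
    for lo,hi in((.006,.02),(.03,.045),(.045,.06),(.06,.08)):
        Q=P[(P[:,2]>lo)&(P[:,2]<hi)]
        if len(Q)>9: print(lo,len(Q),Q.mean(0).round(4),Q.min(0).round(4),Q.max(0).round(4))
# all cloud near stem
P=cloud(c,d); k=(abs(P[:,0]-.647)<.03)&(abs(P[:,1]-.056)<.03)
for lo,hi in((.03,.045),(.045,.06),(.06,.1)):
    Q=P[k&(P[:,2]>lo)&(P[:,2]<hi)]
    if len(Q)>3: print("all",lo,len(Q),Q.mean(0).round(4),Q.min(0).round(4),Q.max(0).round(4))
hsv=cv2.cvtColor(im,cv2.COLOR_BGR2HSV); M=((hsv[...,0]<10)|(hsv[...,0]>170))&(hsv[...,1]>130)&(hsv[...,2]>60)
Pr=cloud(c,d,M); Pr=Pr[(abs(Pr[:,0]-.647)<.05)&(abs(Pr[:,1]-.056)<.05)]; print("red",len(Pr),Pr.mean(0))
```

```text
[0.64423815 0.05684877 0.15851755] [-3.14046512e+00  1.67506329e-04  1.57297612e+00] 0.03857550116309683 19.999727862887084
mandrel 0.61 [294.9, 190.3, 366.8, 262.7] [0.64765172 0.05918404 0.02102207]
0.006 3698 [0.6477 0.0592 0.0177] [0.6194 0.0283 0.0082] [0.6765 0.0847 0.02  ]
0.03 58 [0.6475 0.0602 0.0378] [0.644  0.0584 0.0303] [0.6513 0.0612 0.0445]
0.045 70 [0.6474 0.0602 0.0532] [0.644  0.0577 0.0455] [0.6515 0.0612 0.06  ]
0.06 176 [0.6474 0.0588 0.0722] [0.6439 0.0548 0.0606] [0.6512 0.0613 0.0796]
fixture 0.94 [258.8, 144.9, 408.0, 289.0] [0.64726298 0.06546165 0.01592275]
0.006 11248 [0.6472 0.0651 0.0158] [0.5902 0.002  0.0063] [0.7043 0.1146 0.02  ]
all 0.03 58 [0.6475 0.0602 0.0378] [0.644  0.0584 0.0303] [0.6513 0.0612 0.0445]
all 0.045 70 [0.6474 0.0602 0.0532] [0.644  0.0577 0.0455] [0.6515 0.0612 0.06  ]
all 0.06 176 [0.6474 0.0588 0.0722] [0.6439 0.0548 0.0606] [0.6512 0.0613 0.0796]
red 129 [0.67410728 0.05370288 0.05251809]
```

View pics/w2.png

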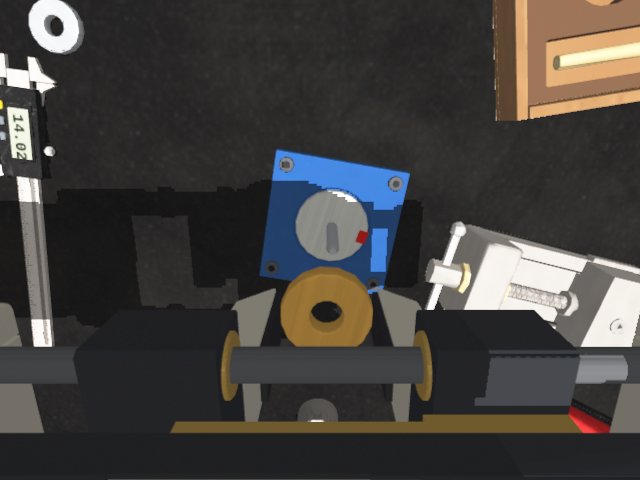

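The wrist view shows the spacer held level at about (326,311), the mandrel flange at (331,226) with its stem, and the red mark at (362,237). The vise at the right is where the gripper body would go. I check its height and the spacer's place in the hand.

Run:
```python
from h import *
c=cam("wrist"); im,d=read_camera("wrist"); s=robot.observe()
P=cloud(c,d); X=P.reshape(-1,3); 
k=(P[:,2]>.155)&(P[:,2]<.172)&(np.hypot(P[:,0]-.645,P[:,1]-.057)<.024)
hsv=cv2.cvtColor(im,cv2.COLOR_BGR2HSV); v,u=np.nonzero(d>0); br=(hsv[v,u,0]>12)&(hsv[v,u,0]<28)&(hsv[v,u,1]>120)
Q=P[k&br]; T=Q[Q[:,2]>np.median(Q[:,2])-.002]
print("ring",len(Q),"z med",np.median(Q[:,2]),np.percentile(Q[:,2],[5,95]),T.min(0),T.max(0))
# bore pixels: dark hole around (325,311)
g=cv2.cvtColor(im,cv2.COLOR_BGR2GRAY); m=(hsv[...,2]<70).astype(np.uint8); n,l,st,ce=cv2.connectedComponentsWithStats(m[295:328,300:350])
for i in range(1,n):
    if st[i,4]>50: print(st[i],ce[i]+[300,295],at_z(c,*(ce[i]+[300,295]),.1643))
# outer ellipse by circle fit in plane z=.1643
M=np.zeros(m.shape,np.uint8); vv,uu=v[k&br],u[k&br]; M[vv,uu]=1
k2=max(cv2.findContours(M,cv2.RETR_EXTERNAL,cv2.CHAIN_APPROX_NONE)[0],key=cv2.contourArea)[:,0]
Y=np.array([at_z(c,a,b,.1643)[:2] for a,b in k2]); print("extent",Y.min(0),Y.max(0)); print(s["tool_pos"])
for cn in("top","scene","wrist"):
    cc=cam(cn); 
    if cn!="wrist": dd=read_camera(cn)[1]
    else: dd=d
    W=cloud(cc,dd); w=W[(W[:,0]>.69)&(W[:,0]<.90)&(W[:,1]>-.06)&(W[:,1]<.16)&(W[:,2]<.15)]
    for a in np.arange(.69,.9,.03):
        q=w[(w[:,0]>=a)&(w[:,0]<a+.03)]; print(cn,round(a,2),len(q),np.percentile(q[:,2],99.5).round(3) if len(q) else None,end="; ")
    print()
```

```text
ring 5654 z med 0.16433676365051528 [0.15941007 0.16537764] [0.62370163 0.04040768 0.16233698] [0.66276873 0.07499194 0.16669884]
[ 11   7  31  20 474] [326.14978903 311.35443038] [0.64317869 0.0572704  0.1643    ]
extent [0.62370117 0.04080095] [0.662538   0.07705487]
[0.64395762 0.05513547 0.15927424]
top 0.69 500 0.039; top 0.72 295 0.042; top 0.75 225 0.025; top 0.78 229 0.033; top 0.81 363 0.064; top 0.84 813 0.148; top 0.87 1153 0.11; top 0.9 0 None; 
scene 0.69 640 0.038; scene 0.72 915 0.055; scene 0.75 740 0.057; scene 0.78 617 0.042; scene 0.81 878 0.063; scene 0.84 820 0.147; scene 0.87 743 0.117; scene 0.9 0 None; 
wrist 0.69 7694 0.032; wrist 0.72 9874 0.054; wrist 0.75 9696 0.055; wrist 0.78 7922 0.042; wrist 0.81 11697 0.061; wrist 0.84 9109 0.062; wrist 0.87 4001 0.036; wrist 0.9 0 None;
```

```bash
cat >> h.py <<'E'
def rel(zr,R,col,n=4,stem=(.6477,.0567)):
    """held ring (top at about zr, outer radius R, colour test col) and stem in the same frames"""
    out=[]
    for _ in range(n):
        s=robot.observe(); c=cam("wrist"); im,d=read_camera("wrist"); hsv=cv2.cvtColor(im,cv2.COLOR_BGR2HSV)
        P=cloud(c,d); v,u=np.nonzero(d>0); h=hsv[v,u]; tp=s["tool_pos"]
        near=np.hypot(P[:,0]-tp[0],P[:,1]-tp[1])<R+.004
        T=P[near&(abs(P[:,2]-zr)<.0025)&col(h)]
        rx=(np.percentile(T[:,0],.3)+np.percentile(T[:,0],99.7))/2; ry=np.percentile(T[:,1],99.8)-R
        S=P[(np.hypot(P[:,0]-stem[0],P[:,1]-stem[1])<.012)&(P[:,2]>.035)&(P[:,2]<.068)]
        sx=(S[:,0].min()+S[:,0].max())/2; sy=np.median(S[:,1])-.0036
        F=P[(np.hypot(P[:,0]-stem[0],P[:,1]-stem[1])<.035)&(abs(P[:,2]-.018)<.001)&(h[:,1]<60)]
        out.append(np.r_[tp,rx,ry,sx,sy,(F[:,:2].min(0)+F[:,:2].max(0))/2,np.median(T[:,2])])
    out=np.array(out); print("tcp ringxy stemxy flangexy ringz\n",out.round(4)); m=out.mean(0)
    print("mean",m.round(4),"move by (world)",(m[5:7]-m[3:5]).round(4)); return m
E
python3 - <<'E'
from h import *
rel(.1643,.02,lambda h:(h[:,0]>12)&(h[:,0]<28)&(h[:,1]>120))
E
```

```text
tcp ringxy stemxy flangexy ringz
 [[0.6442 0.0553 0.1594 0.6434 0.0544 0.6477 0.0569 0.6476 0.0572 0.1647]
 [0.6443 0.0554 0.1594 0.6435 0.0545 0.6475 0.0568 0.6476 0.0573 0.1648]
 [0.6443 0.0555 0.1594 0.6436 0.0546 0.6475 0.0568 0.6477 0.0541 0.1647]
 [0.6444 0.0557 0.1594 0.6436 0.0548 0.6475 0.0568 0.6477 0.0534 0.1647]]
mean [0.6443 0.0555 0.1594 0.6435 0.0546 0.6476 0.0568 0.6477 0.0555 0.1647] move by (world) [0.004  0.0022]
```

>>> step_arm --steps '[{"x":0.0025,"y":0.0053,"z":0.02,"rx":0,"ry":0,"rz":0,"claw":-0.3},{"x":0.0025,"y":0.0053,"z":0.05,"rx":0,"ry":0,"rz":0,"claw":-0.3},{"x":0.0025,"y":0.0053,"z":0.075,"rx":0,"ry":0,"rz":0,"claw":-0.3},{"x":0.0025,"y":0.0053,"z":0.085,"rx":0,"ry":0,"rz":0,"claw":-0.3},{"x":0.0025,"y":0.0053,"z":0.085,"rx":0,"ry":0,"rz":0,"claw":-0.3},{"x":0.0025,"y":0.0053,"z":0.085,"rx":0,"ry":0,"rz":0,"claw":-0.3},{"x":0.0025,"y":0.0053,"z":0.095,"rx":0,"ry":0,"rz":0,"claw":-0.3},{"x":0.0025,"y":0.0053,"z":0.105,"rx":0,"ry":0,"rz":0,"claw":-0.3},{"x":0.0025,"y":0.0053,"z":0.115,"rx":0,"ry":0,"rz":0,"claw":-0.3},{"x":0.0025,"y":0.0053,"z":0.115,"rx":0,"ry":0,"rz":0,"claw":-0.3}]'

```text
time: 6.83
tool_pos: [0.6475, 0.0581, 0.0712]
tool_rot: [-3.139, -0.0, 1.571]
contact_force: [-0.6, 0.7, -1.6]
opening: 0.0387
grip_force: 20.0
```

>>> step_arm --steps '[{"x":0,"y":0,"z":0.01,"rx":0,"ry":0,"rz":0,"claw":-0.3},{"x":0,"y":0,"z":0.02,"rx":0,"ry":0,"rz":0,"claw":-0.3},{"x":0,"y":0,"z":0.03,"rx":0,"ry":0,"rz":0,"claw":-0.3},{"x":0,"y":0,"z":0.04,"rx":0,"ry":0,"rz":0,"claw":-0.3},{"x":0,"y":0,"z":0.05,"rx":0,"ry":0,"rz":0,"claw":-0.3},{"x":0,"y":0,"z":0.057,"rx":0,"ry":0,"rz":0,"claw":-0.3},{"x":0,"y":0,"z":0.06,"rx":0,"ry":0,"rz":0,"claw":-0.3},{"x":0,"y":0,"z":0.06,"rx":0,"ry":0,"rz":0,"claw":-0.3},{"x":0,"y":0,"z":0.06,"rx":0,"ry":0,"rz":0,"claw":-0.3},{"x":0,"y":0,"z":0.06,"rx":0,"ry":0,"rz":0,"claw":-0.3}]'

```text
time: 7.67
tool_pos: [0.6488, 0.0581, 0.0283]
tool_rot: [3.141, -0.0, 1.571]
contact_force: [-1.1, 0.4, -1.2]
opening: 0.0387
grip_force: 20.0
```

>>> step_arm --steps '[{"x":0,"y":0,"z":0.003,"rx":0,"ry":0,"rz":0,"claw":-0.3},{"x":0,"y":0,"z":0.006,"rx":0,"ry":0,"rz":0,"claw":-0.3},{"x":0,"y":0,"z":0.006,"rx":0,"ry":0,"rz":0,"claw":-0.3},{"x":0,"y":0,"z":0.006,"rx":0,"ry":0,"rz":0,"claw":-0.3}]'

```text
time: 8.0
tool_pos: [0.6483, 0.0581, 0.0233]
tool_rot: [-3.141, -0.0, 1.571]
contact_force: [0.3, -0.2, -0.5]
opening: 0.0389
grip_force: 20.0
```

>>> step_arm --steps '[{"x":0,"y":0,"z":0,"rx":0,"ry":0,"rz":0,"claw":0.15},{"x":0,"y":0,"z":0,"rx":0,"ry":0,"rz":0,"claw":0.15},{"x":0,"y":0,"z":0,"rx":0,"ry":0,"rz":0,"claw":0.15},{"x":0,"y":0,"z":0,"rx":0,"ry":0,"rz":0,"claw":0.15},{"x":0,"y":0,"z":-0.02,"rx":0,"ry":0,"rz":0,"claw":0.15},{"x":0,"y":0,"z":-0.06,"rx":0,"ry":0,"rz":0,"claw":0.15},{"x":0,"y":0,"z":-0.11,"rx":0,"ry":0,"rz":0,"claw":0.15},{"x":0,"y":0,"z":-0.15,"rx":0,"ry":0,"rz":0,"claw":0.15},{"x":0,"y":0,"z":-0.17,"rx":0,"ry":0,"rz":0,"claw":0.15},{"x":0,"y":0,"z":-0.17,"rx":0,"ry":0,"rz":0,"claw":0.15}]'

```text
time: 8.83
tool_pos: [0.6508, 0.058, 0.156]
tool_rot: [3.133, 0.0, 1.571]
contact_force: [0.1, -0.9, 0.1]
opening: 0.053
grip_force: 0.0
```

Run:
```python
from h import *
c=cam("wrist"); im,d=read_camera("wrist"); hsv=cv2.cvtColor(im,cv2.COLOR_BGR2HSV)
M=(hsv[...,0]>12)&(hsv[...,0]<28)&(hsv[...,1]>120)
P=cloud(c,d,M); P=P[np.hypot(P[:,0]-.6477,P[:,1]-.0567)<.03]; T=P[abs(P[:,2]-np.median(P[:,2]))<.003]
print(len(P),np.median(P[:,2]),np.percentile(P[:,2],[5,95]),(T.min(0)+T.max(0))/2,T.max(0)-T.min(0))
go(.456,.195,.13,1.571)
# washer surroundings
for cn in("top","scene"):
    c2=cam(cn); dd=read_camera(cn)[1]; W=cloud(c2,dd); k=(abs(W[:,0]-.455)<.06)&(abs(W[:,1]-.19)<.08)&(W[:,2]>.003); print(cn,W[k].max(0))
```

```text
3921 0.24758784023049327 [0.02671268 0.25010816] [0.64741748 0.07908503 0.24834338] [0.04200594 0.00312229 0.00448321]
go {'x': 0.1827, 'y': -0.2581, 'z': 0.0297, 'rx': 0.0059, 'ry': 0.0, 'rz': 0.0006} rows>= 5.7
top [0.51452489 0.26917213 0.60295219]
scene [0.51419094 0.26997037 0.55586068]
```

>>> step_arm --steps '[{"x":0.18,"y":-0.256,"z":0,"rx":0,"ry":0,"rz":0,"claw":0.15},{"x":0.18,"y":-0.256,"z":0,"rx":0,"ry":0,"rz":0,"claw":0.15},{"x":0.18,"y":-0.256,"z":0.02,"rx":0,"ry":0,"rz":0,"claw":0.15},{"x":0.18,"y":-0.256,"z":0.03,"rx":0,"ry":0,"rz":0,"claw":0.15},{"x":0.18,"y":-0.256,"z":0.03,"rx":0,"ry":0,"rz":0,"claw":0.15},{"x":0.18,"y":-0.256,"z":0.03,"rx":0,"ry":0,"rz":0,"claw":0.15},{"x":0.18,"y":-0.256,"z":0.03,"rx":0,"ry":0,"rz":0,"claw":0.15},{"x":0.18,"y":-0.256,"z":0.03,"rx":0,"ry":0,"rz":0,"claw":0.15},{"x":0.18,"y":-0.256,"z":0.03,"rx":0,"ry":0,"rz":0,"claw":0.15},{"x":0.18,"y":-0.256,"z":0.03,"rx":0,"ry":0,"rz":0,"claw":0.15}]'

```text
time: 9.82
tool_pos: [0.4573, 0.1924, 0.128]
tool_rot: [3.142, 0.0, 1.57]
contact_force: [0.2, -0.2, -0.1]
opening: 0.053
grip_force: 0.0
```

Run:
```python
from h import *
s=robot.observe(); print(s["tool_pos"],s["tool_rot"])
ring("washer",.008,"w3",.035); ring("washer",.008,"w3",.035)
c=cam("scene"); im,d=read_camera("scene"); hsv=cv2.cvtColor(im,cv2.COLOR_BGR2HSV)
P=cloud(c,d,(hsv[...,0]>12)&(hsv[...,0]<32)&(hsv[...,1]>90)); P=P[(np.hypot(P[:,0]-.6477,P[:,1]-.0567)<.03)]; print("seated spacer",len(P),np.median(P,0),P.min(0),P.max(0))
```

```text
[0.45734145 0.19237256 0.12800527] [3.14157283e+00 1.49652067e-04 1.57039497e+00]
washer 0.84 ellipse@h [0.455  0.1983] [0.0337 0.0348] depth mean [0.455  0.1984 0.0073] zmed 0.0077
washer 0.68 ellipse@h [0.4549 0.1983] [0.0338 0.0346] depth mean [0.4549 0.1983 0.0072] zmed 0.0076
seated spacer 145 [0.64334172 0.05246396 0.02622581] [0.62832746 0.03575336 0.01338202] [0.66594422 0.07711405 0.04576635]
```

View pics/w3.png

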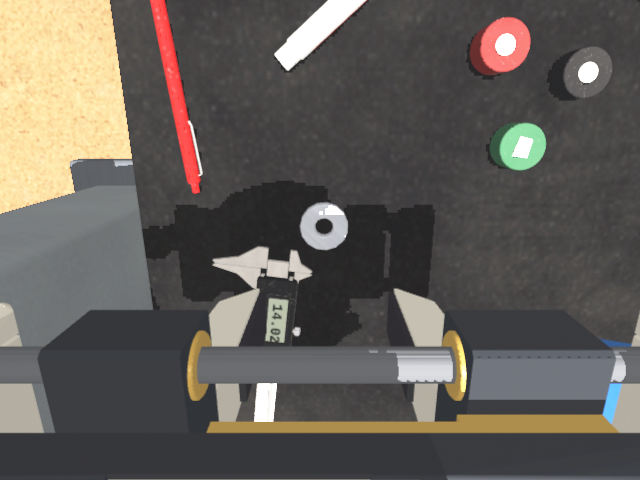

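The washer is at about (324,226). The caliper jaw at (265,250) to (312,272) would be close to the left finger, so I turn the gripper 30° to move that finger up and away.

>>> step_arm --squeeze 20 --steps '[{"x":0.008,"y":-0.003,"z":0.02,"rx":0,"ry":0,"rz":0.667,"claw":0.15},{"x":0.008,"y":-0.003,"z":0.04,"rx":0,"ry":0,"rz":0.667,"claw":0.15},{"x":0.008,"y":-0.003,"z":0.06,"rx":0,"ry":0,"rz":0.667,"claw":0.15},{"x":0.008,"y":-0.003,"z":0.08,"rx":0,"ry":0,"rz":0.667,"claw":0.15},{"x":0.008,"y":-0.003,"z":0.09,"rx":0,"ry":0,"rz":0.667,"claw":0.15},{"x":0.008,"y":-0.003,"z":0.1,"rx":0,"ry":0,"rz":0.667,"claw":0.15},{"x":0.008,"y":-0.003,"z":0.11,"rx":0,"ry":0,"rz":0.667,"claw":0.15},{"x":0.008,"y":-0.003,"z":0.11,"rx":0,"ry":0,"rz":0.667,"claw":0.15}]'

```text
time: 10.73
tool_pos: [0.4537, 0.1987, 0.0449]
tool_rot: [-3.14, 0.001, 1.05]
contact_force: [-0.4, -0.7, 0.4]
opening: 0.0533
grip_force: 0.0
```

Run:
```python
from h import *
s=robot.observe(); print(s["tool_pos"],s["tool_rot"]); ring("washer",.008,"w4",.035); go(.455,.1983,.003,1.0472)
```

```text
[0.45370286 0.19872032 0.0449047 ] [-3.14045581e+00  1.06944968e-03  1.04989854e+00]
washer 0.55 ellipse@h [0.4554 0.1984] [0.0338 0.035 ] depth mean [0.4554 0.1984 0.0073] zmed 0.0076
washer 0.4 ellipse@h [0.5855 0.2533] [0.0304 0.0386] depth mean [0.5817 0.2541 0.0161] zmed 0.0176
go {'x': -0.0004, 'y': 0.0012, 'z': 0.0574, 'rx': 0.0002, 'ry': -0.0003, 'rz': 0.0023} rows>= 1.0
```

>>> step_arm --squeeze 20 --steps '[{"x":0,"y":0.001,"z":0.03,"rx":0,"ry":0,"rz":0,"claw":0.15},{"x":0,"y":0.001,"z":0.048,"rx":0,"ry":0,"rz":0,"claw":0.15},{"x":0,"y":0.001,"z":0.056,"rx":0,"ry":0,"rz":0,"claw":0.15},{"x":0,"y":0.001,"z":0.056,"rx":0,"ry":0,"rz":0,"claw":0.15},{"x":0,"y":0.001,"z":0.056,"rx":0,"ry":0,"rz":0,"claw":-0.4},{"x":0,"y":0.001,"z":0.056,"rx":0,"ry":0,"rz":0,"claw":-0.4},{"x":0,"y":0.001,"z":0.056,"rx":0,"ry":0,"rz":0,"claw":-0.4},{"x":0,"y":0.001,"z":0.056,"rx":0,"ry":0,"rz":0,"claw":-0.4},{"x":0,"y":0.001,"z":0.056,"rx":0,"ry":0,"rz":0,"claw":-0.4},{"x":0,"y":0.001,"z":0.056,"rx":0,"ry":0,"rz":0,"claw":-0.4}]'

```text
time: 11.67
tool_pos: [0.4554, 0.1988, 0.0047]
tool_rot: [3.14, -0.001, 1.048]
contact_force: [-0.0, -0.5, 6.7]
opening: 0.0331
grip_force: 20.0
```

Run:
```python
from h import *
s=robot.observe(); print(s["tool_pos"],s["tool_rot"]); go(.648,.0567,.16,1.571)
```

```text
[0.45541425 0.19876126 0.00466931] [ 3.14038659e+00 -1.30962279e-03  1.04754772e+00]
go {'x': -0.0355, 'y': 0.3173, 'z': -0.2068, 'rx': 0.0019, 'ry': -0.0012, 'rz': -0.6665} rows>= 6.8
```

>>> step_arm --steps '[{"x":0,"y":0,"z":-0.05,"rx":0,"ry":0,"rz":0,"claw":-0.4},{"x":0,"y":0,"z":-0.1,"rx":0,"ry":0,"rz":0,"claw":-0.4},{"x":-0.005,"y":0.04,"z":-0.15,"rx":0,"ry":0,"rz":-0.1,"claw":-0.4},{"x":-0.01,"y":0.08,"z":-0.18,"rx":0,"ry":0,"rz":-0.2,"claw":-0.4},{"x":-0.015,"y":0.125,"z":-0.2,"rx":0,"ry":0,"rz":-0.3,"claw":-0.4},{"x":-0.02,"y":0.17,"z":-0.207,"rx":0,"ry":0,"rz":-0.4,"claw":-0.4},{"x":-0.025,"y":0.215,"z":-0.207,"rx":0,"ry":0,"rz":-0.5,"claw":-0.4},{"x":-0.03,"y":0.26,"z":-0.207,"rx":0,"ry":0,"rz":-0.6,"claw":-0.4},{"x":-0.0355,"y":0.3,"z":-0.207,"rx":0,"ry":0,"rz":-0.6665,"claw":-0.4},{"x":-0.0355,"y":0.317,"z":-0.207,"rx":0,"ry":0,"rz":-0.6665,"claw":-0.4},{"x":-0.0355,"y":0.317,"z":-0.207,"rx":0,"ry":0,"rz":-0.6665,"claw":-0.4},{"x":-0.0355,"y":0.317,"z":-0.207,"rx":0,"ry":0,"rz":-0.6665,"claw":-0.4}]'

```text
time: 12.67
tool_pos: [0.6469, 0.0565, 0.1582]
tool_rot: [-3.14, -0.0, 1.57]
contact_force: [0.3, 0.7, -0.1]
opening: 0.0331
grip_force: 20.0
```

Run:
```python
from h import *
m=rel(.1630,.0175,lambda h:h[:,1]<90,n=4)
im,d=read_camera("wrist"); cv2.imwrite("pics/w5.png",im)
c=cam("wrist"); P=cloud(c,d); k=(np.hypot(P[:,0]-.6477,P[:,1]-.0567)<.022)&(P[:,2]>.022)&(P[:,2]<.034); print("spacer top",k.sum(),np.median(P[k],0),P[k].min(0),P[k].max(0))
```

```text
tcp ringxy stemxy flangexy ringz
 [[0.6469 0.0565 0.1582 0.6468 0.0544 0.6476 0.0568 0.6477 0.0572 0.1612]
 [0.6465 0.0572 0.1586 0.6463 0.0551 0.6475 0.0568 0.6476 0.0572 0.1615]
 [0.6463 0.0575 0.1589 0.6461 0.0556 0.6475 0.0568 0.6479 0.0572 0.1618]
 [0.6464 0.0577 0.1591 0.6462 0.056  0.6475 0.0568 0.6473 0.0573 0.162 ]]
mean [0.6465 0.0572 0.1587 0.6464 0.0553 0.6475 0.0568 0.6476 0.0572 0.1616] move by (world) [0.0011 0.0015]
spacer top 1743 [0.64874173 0.06082294 0.02782652] [0.6284941  0.03805856 0.02204179] [0.66765778 0.07724539 0.0339807 ]
```

View pics/w5.png

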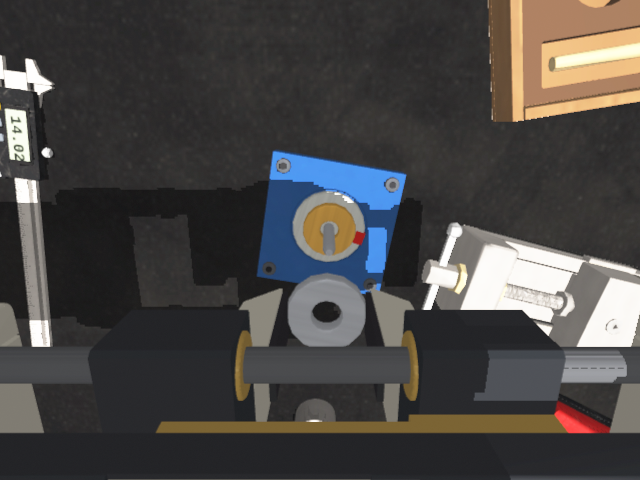

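The spacer sits flat and centred on the flange at (328,230). The washer is held level at (326,311), directly below the wrist. I lower the washer.

>>> step_arm --steps '[{"x":0.001,"y":0.0015,"z":0.03,"rx":0,"ry":0,"rz":0,"claw":-0.4},{"x":0.001,"y":0.0015,"z":0.06,"rx":0,"ry":0,"rz":0,"claw":-0.4},{"x":0.001,"y":0.0015,"z":0.08,"rx":0,"ry":0,"rz":0,"claw":-0.4},{"x":0.001,"y":0.0015,"z":0.085,"rx":0,"ry":0,"rz":0,"claw":-0.4},{"x":0.001,"y":0.0015,"z":0.085,"rx":0,"ry":0,"rz":0,"claw":-0.4},{"x":0.001,"y":0.0015,"z":0.085,"rx":0,"ry":0,"rz":0,"claw":-0.4},{"x":0.001,"y":0.0015,"z":0.095,"rx":0,"ry":0,"rz":0,"claw":-0.4},{"x":0.001,"y":0.0015,"z":0.105,"rx":0,"ry":0,"rz":0,"claw":-0.4},{"x":0.001,"y":0.0015,"z":0.115,"rx":0,"ry":0,"rz":0,"claw":-0.4},{"x":0.001,"y":0.0015,"z":0.115,"rx":0,"ry":0,"rz":0,"claw":-0.4}]'

```text
time: 13.75
tool_pos: [0.6474, 0.0575, 0.071]
tool_rot: [-3.139, -0.0, 1.571]
contact_force: [-0.5, -0.1, -0.3]
opening: 0.0333
grip_force: 20.0
```

>>> step_arm --steps '[{"x":0,"y":0,"z":0.01,"rx":0,"ry":0,"rz":0,"claw":-0.4},{"x":0,"y":0,"z":0.02,"rx":0,"ry":0,"rz":0,"claw":-0.4},{"x":0,"y":0,"z":0.03,"rx":0,"ry":0,"rz":0,"claw":-0.4},{"x":0,"y":0,"z":0.038,"rx":0,"ry":0,"rz":0,"claw":-0.4},{"x":0,"y":0,"z":0.045,"rx":0,"ry":0,"rz":0,"claw":-0.4},{"x":0,"y":0,"z":0.045,"rx":0,"ry":0,"rz":0,"claw":-0.4},{"x":0,"y":0,"z":0.045,"rx":0,"ry":0,"rz":0,"claw":-0.4},{"x":0,"y":0,"z":0.045,"rx":0,"ry":0,"rz":0,"claw":-0.4}]'

```text
time: 14.42
tool_pos: [0.6488, 0.0575, 0.0394]
tool_rot: [3.141, -0.0, 1.571]
contact_force: [-0.2, 0.9, 0.2]
opening: 0.033
grip_force: 20.0
```

>>> step_arm --steps '[{"x":0,"y":0,"z":0.004,"rx":0,"ry":0,"rz":0,"claw":-0.4},{"x":0,"y":0,"z":0.007,"rx":0,"ry":0,"rz":0,"claw":-0.4},{"x":0,"y":0,"z":0.007,"rx":0,"ry":0,"rz":0,"claw":-0.4},{"x":0,"y":0,"z":0.007,"rx":0,"ry":0,"rz":0,"claw":-0.4}]'

```text
time: 14.75
tool_pos: [0.6484, 0.0575, 0.0338]
tool_rot: [-3.141, -0.0, 1.571]
contact_force: [0.2, 0.2, -0.9]
opening: 0.0332
grip_force: 20.0
```

>>> step_arm --steps '[{"x":0,"y":0,"z":0,"rx":0,"ry":0,"rz":0,"claw":0.05},{"x":0,"y":0,"z":0,"rx":0,"ry":0,"rz":0,"claw":0.05},{"x":0,"y":0,"z":0,"rx":0,"ry":0,"rz":0,"claw":0.05},{"x":0,"y":0,"z":0,"rx":0,"ry":0,"rz":0,"claw":0.05},{"x":0,"y":0,"z":-0.02,"rx":0,"ry":0,"rz":0,"claw":0.05},{"x":0,"y":0,"z":-0.06,"rx":0,"ry":0,"rz":0,"claw":0.05},{"x":0,"y":0,"z":-0.11,"rx":0,"ry":0,"rz":0,"claw":0.05},{"x":0,"y":0,"z":-0.15,"rx":0,"ry":0,"rz":0,"claw":0.05},{"x":0,"y":0,"z":-0.165,"rx":0,"ry":0,"rz":0,"claw":0.05},{"x":0,"y":0,"z":-0.165,"rx":0,"ry":0,"rz":0,"claw":0.05},{"x":0,"y":0,"z":-0.165,"rx":0,"ry":0,"rz":0,"claw":0.05},{"x":0,"y":0,"z":-0.165,"rx":0,"ry":0,"rz":0,"claw":0.05}]'

```text
time: 15.75
tool_pos: [0.6474, 0.0574, 0.1554]
tool_rot: [-3.138, -0.0, 1.571]
contact_force: [0.5, 0.3, -0.2]
opening: 0.0484
grip_force: 0.0
```

```bash
cat >> h.py <<'E'
def mark(c,im,d,ctr=(.6476,.0568),z=.018,rad=.034):
    hsv=cv2.cvtColor(im,cv2.COLOR_BGR2HSV); M=((hsv[...,0]<10)|(hsv[...,0]>170))&(hsv[...,1]>130)&(hsv[...,2]>50)
    v,u=np.nonzero(M&(d>0)); P=cloud(c,d,M); k=(np.hypot(P[:,0]-ctr[0],P[:,1]-ctr[1])<rad)&(abs(P[:,2]-z+.003)<.006); P=P[k]
    T=P[P[:,2]>z-.0015]
    if len(T)<5: print("mark few",len(P),len(T)); return
    m=(T.min(0)+T.max(0))/2; m2=np.median(T,0); a=[np.degrees(np.arctan2(q[1]-ctr[1],q[0]-ctr[0])).round(1) for q in (m,m2,T.mean(0))]
    print("mark",len(T),m2.round(4),"yaw deg",a)
E
python3 - <<'E'
from h import *
for _ in range(2):
    c=cam("wrist"); im,d=read_camera("wrist"); mark(c,im,d)
    P=cloud(c,d); r=np.hypot(P[:,0]-.6476,P[:,1]-.0568)
    for lo,hi in((.0165,.0195),(.0265,.0295),(.0345,.0375)):
        Q=P[(r<.03)&(P[:,2]>lo)&(P[:,2]<hi)]; print(lo,len(Q),((Q.min(0)+Q.max(0))/2).round(4),(Q.max(0)-Q.min(0)).round(4),np.median(Q[:,2]).round(4))
    S=P[(r<.012)&(P[:,2]>.045)&(P[:,2]<.068)]; print("stem x",(S[:,0].min()+S[:,0].max())/2,"face y",np.median(S[:,1]))
cv2.imwrite("pics/w6.png",im)
for cn in("top","scene"):
    c=cam(cn); im,d=read_camera(cn); mark(c,im,d,ctr=(.6476,.0568) if cn=="top" else (.6455,.0545))
go(.6476,.0575,.16,np.radians(164-20))
E
```

```text
mark 111 [0.6706 0.0494 0.0184] yaw deg [np.float64(-17.7), np.float64(-17.8), np.float64(-17.6)]
0.0165 1695 [0.6487 0.056  0.018 ] [0.0573 0.0573 0.003 ] 0.0178
0.0265 402 [0.6483 0.0623 0.028 ] [0.0384 0.0299 0.003 ] 0.0277
0.0345 1238 [0.6479 0.0563 0.036 ] [0.0339 0.0339 0.003 ] 0.0357
stem x 0.6475585946341986 face y 0.06033226791724473
mark 112 [0.671  0.0494 0.0185] yaw deg [np.float64(-17.3), np.float64(-17.5), np.float64(-17.5)]
0.0165 1685 [0.6474 0.056  0.018 ] [0.0595 0.0572 0.003 ] 0.0178
0.0265 401 [0.6481 0.0623 0.0279] [0.0384 0.03   0.0028] 0.0276
0.0345 1248 [0.6481 0.0564 0.036 ] [0.0332 0.0338 0.0029] 0.0358
stem x 0.6475357501620674 face y 0.0603984233032905
mark few 0 0
mark few 7 4
go {'x': 0.0001, 'y': -0.0004, 'z': -0.0055, 'rx': -0.0033, 'ry': -0.0019, 'rz': -1.1999} rows>= 7.5
```

View pics/w6.png

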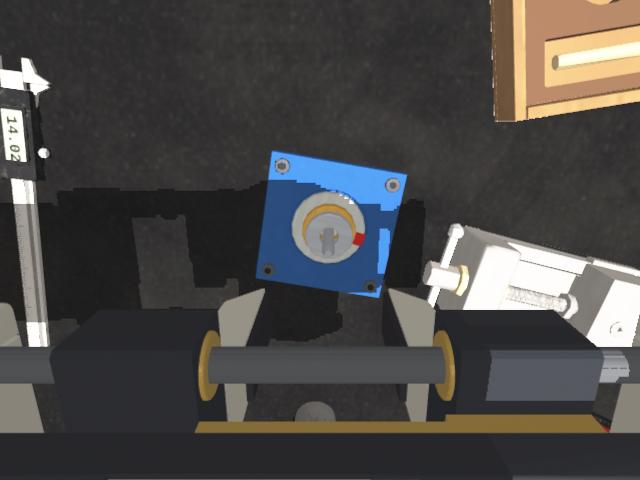

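The washer lies on the spacer, both flat and centred, with the red mark at (359,238), about −17°. Before grasping the mandrel, I look at the inspection camera closely from above, keeping everything above its column.

Run:
```python
from h import *
go(.57,-.28,.32,np.radians(130)); go(.57,-.28,.32,np.radians(157))
```

```text
go {'x': -0.4499, 'y': -0.1045, 'z': -0.2186, 'rx': -0.0034, 'ry': -0.0015, 'rz': -0.8887} rows>= 9.2
go {'x': -0.4499, 'y': -0.1045, 'z': -0.2186, 'rx': -0.0031, 'ry': -0.0023, 'rz': -1.4887} rows>= 9.4
```

>>> step_arm --steps '[{"x":0,"y":0,"z":-0.05,"rx":0,"ry":0,"rz":-0.1,"claw":0.05},{"x":0,"y":0,"z":-0.1,"rx":0,"ry":0,"rz":-0.2,"claw":0.05},{"x":0,"y":0,"z":-0.15,"rx":0,"ry":0,"rz":-0.3,"claw":0.05},{"x":-0.05,"y":-0.01,"z":-0.2,"rx":0,"ry":0,"rz":-0.4,"claw":0.05},{"x":-0.1,"y":-0.02,"z":-0.219,"rx":0,"ry":0,"rz":-0.5,"claw":0.05},{"x":-0.155,"y":-0.035,"z":-0.219,"rx":0,"ry":0,"rz":-0.6,"claw":0.05},{"x":-0.21,"y":-0.05,"z":-0.219,"rx":0,"ry":0,"rz":-0.7,"claw":0.05},{"x":-0.265,"y":-0.06,"z":-0.219,"rx":0,"ry":0,"rz":-0.8,"claw":0.05},{"x":-0.32,"y":-0.075,"z":-0.219,"rx":0,"ry":0,"rz":-0.89,"claw":0.05},{"x":-0.37,"y":-0.085,"z":-0.219,"rx":0,"ry":0,"rz":-0.95,"claw":0.05},{"x":-0.42,"y":-0.1,"z":-0.219,"rx":0,"ry":0,"rz":-1,"claw":0.05},{"x":-0.45,"y":-0.1045,"z":-0.219,"rx":0,"ry":0,"rz":-1,"claw":0.05}]'

```text
time: 16.95
tool_pos: [0.5685, -0.2834, 0.321]
tool_rot: [-3.14, -0.001, 2.356]
contact_force: [0.9, 0.3, 0.3]
opening: 0.0482
grip_force: 0.0
```

>>> step_arm --steps '[{"x":0,"y":0,"z":0,"rx":0,"ry":0,"rz":-0.15,"claw":0.05},{"x":0,"y":0,"z":0,"rx":0,"ry":0,"rz":-0.3,"claw":0.05},{"x":0,"y":0,"z":0,"rx":0,"ry":0,"rz":-0.45,"claw":0.05},{"x":0,"y":0,"z":0,"rx":0,"ry":0,"rz":-0.49,"claw":0.05},{"x":0,"y":0,"z":0,"rx":0,"ry":0,"rz":-0.49,"claw":0.05},{"x":0,"y":0,"z":0,"rx":0,"ry":0,"rz":-0.49,"claw":0.05},{"x":0,"y":0,"z":0,"rx":0,"ry":0,"rz":-0.49,"claw":0.05},{"x":0,"y":0,"z":0,"rx":0,"ry":0,"rz":-0.49,"claw":0.05}]'

```text
time: 17.62
tool_pos: [0.5702, -0.28, 0.3216]
tool_rot: [3.141, -0.0, 2.74]
contact_force: [-1.1, 0.6, -0.6]
opening: 0.0483
grip_force: 0.0
```

Run:
```python
from h import *
s=robot.observe(); print(s["tool_pos"],s["tool_rot"])
c=cam("wrist"); im,d=read_camera("wrist"); cv2.imwrite("pics/w7.png",im); np.savez("w7.npz",d=d,im=im,R=c[4],t=c[5])
r=nets.landmark_of("wrist","lens"); print(r[:1]); 
P=cloud(c,d); k=(abs(P[:,0]-.62)<.12)&(abs(P[:,1]+.3)<.12)&(P[:,2]>.006)&(P[:,2]<.285); P=P[k]
h,e=np.histogram(P[:,2],np.arange(.005,.29,.005)); print([(round(a,3),int(n)) for a,n in zip(e,h) if n>50])
for r in nets.masks_of("wrist","camera")[:1]: print(r["conf"],r["box"])
```

```text
[ 0.57024993 -0.27998568  0.32164364] [ 3.14145931e+00 -3.16158388e-04  2.74048148e+00]
[{'pixel': [232.4, 324.1], 'conf': 0.9}]
[(np.float64(0.005), 167), (np.float64(0.01), 2461), (np.float64(0.13), 57), (np.float64(0.135), 59), (np.float64(0.14), 90), (np.float64(0.145), 152), (np.float64(0.15), 342), (np.float64(0.155), 418), (np.float64(0.16), 809), (np.float64(0.165), 1216), (np.float64(0.17), 3058), (np.float64(0.225), 83), (np.float64(0.23), 110), (np.float64(0.235), 114), (np.float64(0.24), 115), (np.float64(0.245), 124), (np.float64(0.25), 124), (np.float64(0.255), 138), (np.float64(0.26), 111)]
0.71 [296.5, 227.3, 384.2, 348.5]
```

View pics/w7.png

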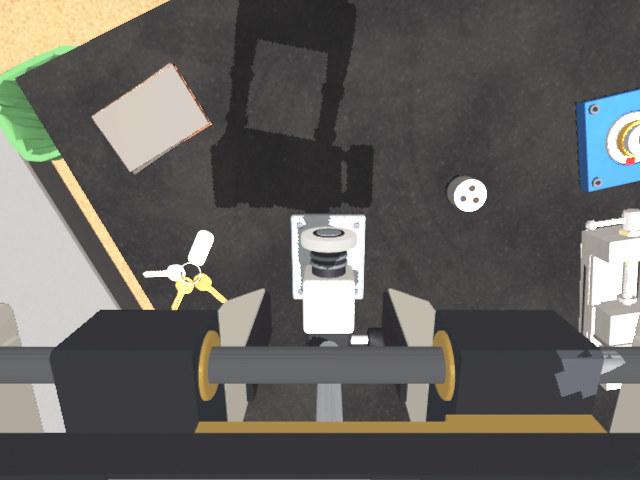

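The wrist view shows the inspection camera: ring light at about (329,237), head box at (329,300), foot behind. It is nearly aligned with the image axes. I fit its axis and lens position.

Run:
```python
from h import *
f=np.load("w7.npz"); im,d=f["im"],f["d"]; c0=cam("wrist"); c=c0[:4]+(f["R"],f["t"])
P=cloud(c,d); k=(abs(P[:,0]-.62)<.12)&(abs(P[:,1]+.3)<.12)&(P[:,2]>.006)&(P[:,2]<.285); P=P[k]
F=P[(P[:,2]>.0095)&(P[:,2]<.0145)]; r=cv2.minAreaRect(F[:,:2].astype(np.float32)); print("foot",r)
zt=np.median(P[(P[:,2]>.168)&(P[:,2]<.18)][:,2]); B=P[(abs(P[:,2]-zt)<.003)]; 
psi=np.radians(-23); a=np.array([np.cos(psi),np.sin(psi)]); b=np.array([-a[1],a[0]])
A=B[:,:2]@a; print("box zt",zt,"extent a",A.min(),A.max())
# head box top: a beyond ring/barrel
Hb=B[A>np.percentile(A,40)]; r=cv2.minAreaRect(Hb[:,:2].astype(np.float32)); print("boxtop",r,len(Hb))
for nm,Q in(("all>.12",P[(P[:,2]>.12)&(P[:,2]<.2)]),):
    A=Q[:,:2]@a; Bb=Q[:,:2]@b
    for lo in np.arange(A.min(),A.max(),.008):
        m=(A>=lo)&(A<lo+.008); 
        if m.sum()>20: print("a",lo.round(4),m.sum(),"b",np.percentile(Bb[m],[1,99]).round(4),"mid",np.percentile(Bb[m],[1,99]).mean().round(4),"z",np.percentile(Q[m,2],[1,99]).round(4))
C=P[P[:,2]>.225]; print("col",C.mean(0), (C[:,:2]@b).min(),(C[:,:2]@b).max(),"a",(C[:,:2]@a).min(),(C[:,:2]@a).max(), C[:,2].max())
print("foot b/a", np.percentile(F[:,:2]@b,[.5,99.5]),np.percentile(F[:,:2]@a,[.5,99.5]))
for z in(.15,.155): 
    X=at_z(c,324.1,232.4,z); print("lens LM",X, X[:2]@a, X[:2]@b)
```

```text
foot ((0.6470626592636108, -0.3110736310482025), (0.08968384563922882, 0.10879092663526535), 67.0273666381836)
box zt 0.17234140567965886 extent a 0.6455838731157232 0.7426228856824623
boxtop ((0.6486228704452515, -0.3120081126689911), (0.0436079204082489, 0.04727284610271454), 66.87149047851562) 1902
a 0.6448 1052 b [-0.0561 -0.0117] mid -0.0339 z [0.1309 0.175 ]
a 0.6528 248 b [-0.0561 -0.0119] mid -0.034 z [0.1555 0.1752]
a 0.6608 325 b [-0.0495 -0.0181] mid -0.0338 z [0.1507 0.1677]
a 0.6688 322 b [-0.049 -0.018] mid -0.0335 z [0.151  0.1679]
a 0.6768 768 b [-0.0549 -0.0127] mid -0.0338 z [0.1337 0.1732]
a 0.6848 471 b [-0.0553 -0.0127] mid -0.034 z [0.1685 0.1742]
a 0.6928 461 b [-0.0553 -0.0125] mid -0.0339 z [0.1696 0.174 ]
a 0.7008 439 b [-0.0555 -0.0124] mid -0.0339 z [0.1693 0.1741]
a 0.7088 449 b [-0.0557 -0.0122] mid -0.0339 z [0.1688 0.1741]
a 0.7168 426 b [-0.0549 -0.012 ] mid -0.0334 z [0.169  0.1741]
a 0.7248 252 b [-0.0545 -0.0123] mid -0.0334 z [0.168  0.1736]
a 0.7328 546 b [-0.0532  0.014 ] mid -0.0196 z [0.1474 0.1758]
a 0.7408 441 b [-0.0528  0.0152] mid -0.0188 z [0.1479 0.1715]
a 0.7488 32 b [-0.0122  0.0132] mid 0.0005 z [0.1479 0.1607]
col [ 0.6690858  -0.3208191   0.24637424] -0.04281867712426134 -0.024795948644965142 a 0.7379421345799098 0.7489071555583169 0.2664031155733198
foot b/a [-0.07803183  0.01088182] [0.66319369 0.77017172]
lens LM [ 0.57983907 -0.28701791  0.15      ] 0.6458915123567447 -0.0376401988527007
lens LM [ 0.5785717  -0.28645494  0.155     ] 0.6445049224981799 -0.03761718762537253
```

Run:
```python
from h import *
go(.6478,.0567,.13,np.radians(163.5))
```

```text
go {'x': 0.0799, 'y': 0.4537, 'z': 0.2558, 'rx': 0.0001, 'ry': -0.0, 'rz': -0.1434} rows>= 9.5
```

>>> step_arm --steps '[{"x":0.009,"y":0.05,"z":0,"rx":0,"ry":0,"rz":-0.02,"claw":-0.2},{"x":0.018,"y":0.1,"z":0,"rx":0,"ry":0,"rz":-0.04,"claw":-0.2},{"x":0.027,"y":0.15,"z":0.01,"rx":0,"ry":0,"rz":-0.06,"claw":-0.2},{"x":0.036,"y":0.2,"z":0.03,"rx":0,"ry":0,"rz":-0.08,"claw":-0.2},{"x":0.045,"y":0.25,"z":0.06,"rx":0,"ry":0,"rz":-0.1,"claw":-0.2},{"x":0.054,"y":0.3,"z":0.08,"rx":0,"ry":0,"rz":-0.12,"claw":-0.2},{"x":0.063,"y":0.35,"z":0.11,"rx":0,"ry":0,"rz":-0.143,"claw":-0.2},{"x":0.072,"y":0.4,"z":0.15,"rx":0,"ry":0,"rz":-0.143,"claw":-0.2},{"x":0.08,"y":0.44,"z":0.19,"rx":0,"ry":0,"rz":-0.143,"claw":-0.2},{"x":0.08,"y":0.453,"z":0.23,"rx":0,"ry":0,"rz":-0.143,"claw":-0.2},{"x":0.08,"y":0.453,"z":0.255,"rx":0,"ry":0,"rz":-0.143,"claw":-0.2},{"x":0.08,"y":0.453,"z":0.255,"rx":0,"ry":0,"rz":-0.143,"claw":-0.2}]'

```text
time: 18.77
tool_pos: [0.6444, 0.0579, 0.125]
tool_rot: [-3.139, -0.01, 2.856]
contact_force: [0.4, -1.1, -0.9]
opening: 0.0369
grip_force: 0.0
```

>>> step_arm --steps '[{"x":0,"y":0,"z":0,"rx":0,"ry":0,"rz":0,"claw":-0.2},{"x":0,"y":0,"z":0,"rx":0,"ry":0,"rz":0,"claw":-0.2},{"x":0,"y":0,"z":0,"rx":0,"ry":0,"rz":0,"claw":-0.2},{"x":0,"y":0,"z":0,"rx":0,"ry":0,"rz":0,"claw":-0.2}]'

```text
time: 19.1
tool_pos: [0.6484, 0.0554, 0.1329]
tool_rot: [3.141, 0.004, 2.852]
contact_force: [-0.5, -0.2, 0.8]
opening: 0.0367
grip_force: 0.0
```

Run:
```python
from h import *
for _ in range(2):
    s=robot.observe(); c=cam("wrist"); im,d=read_camera("wrist"); print(s["tool_pos"].round(4),s["tool_rot"].round(4)); 
    P=cloud(c,d); r=np.hypot(P[:,0]-.6476,P[:,1]-.0568)
    Q=P[(r<.025)&(P[:,2]>.0335)&(P[:,2]<.0375)]; ctr=((Q.min(0)+Q.max(0))/2); print("washer",len(Q),ctr.round(4),(Q.max(0)-Q.min(0)).round(4))
    S=P[(r<.012)&(P[:,2]>.045)&(P[:,2]<.068)]; 
    if len(S): print("stem",S.mean(0),S.min(0),S.max(0))
    F=P[(r<.032)&(P[:,2]>.0165)&(P[:,2]<.0195)]; print("flange",((F.min(0)+F.max(0))/2).round(4),(F.max(0)-F.min(0)).round(4))
    mark(c,im,d,ctr=ctr); mark(c,im,d)
go(.6478,.0567,.042,np.radians(163.5))
```

```text
[0.6484 0.0554 0.1329] [3.1406 0.0037 2.8524]
washer 1523 [0.6478 0.0566 0.0355] [0.0344 0.0343 0.004 ]
stem [0.64444871 0.05810256 0.05704306] [0.64322696 0.05389848 0.04500176] [0.64887257 0.06132606 0.06798521]
flange [0.6478 0.0567 0.018 ] [0.063  0.0636 0.003 ]
mark 57 [0.672  0.0487 0.0186] yaw deg [np.float64(-17.4), np.float64(-18.1), np.float64(-17.6)]
mark 57 [0.672  0.0487 0.0186] yaw deg [np.float64(-17.8), np.float64(-18.4), np.float64(-18.0)]
[0.6482 0.0555 0.1326] [3.1407e+00 3.1000e-03 2.8525e+00]
washer 1527 [0.6476 0.0565 0.0355] [0.0342 0.0344 0.0039]
stem [0.64440436 0.05820397 0.05716572] [0.64307552 0.05399563 0.04509291] [0.64908335 0.06134852 0.06784318]
flange [0.6477 0.0568 0.018 ] [0.0636 0.0636 0.003 ]
mark 44 [0.6719 0.0496 0.0188] yaw deg [np.float64(-16.8), np.float64(-15.8), np.float64(-16.2)]
mark 44 [0.6719 0.0496 0.0188] yaw deg [np.float64(-17.5), np.float64(-16.5), np.float64(-17.0)]
go {'x': 0.0009, 'y': 0.0012, 'z': 0.1202, 'rx': 0.0009, 'ry': 0.003, 'rz': -0.0012} rows>= 2.2
```

>>> step_arm --squeeze 40 --steps '[{"x":0,"y":0.001,"z":0.03,"rx":0,"ry":0,"rz":0,"claw":-0.2},{"x":0,"y":0.001,"z":0.06,"rx":0,"ry":0,"rz":0,"claw":-0.2},{"x":0,"y":0.001,"z":0.085,"rx":0,"ry":0,"rz":0,"claw":-0.2},{"x":0,"y":0.001,"z":0.105,"rx":0,"ry":0,"rz":0,"claw":-0.2},{"x":0,"y":0.001,"z":0.115,"rx":0,"ry":0,"rz":0,"claw":-0.2},{"x":0,"y":0.001,"z":0.119,"rx":0,"ry":0,"rz":0,"claw":-0.2},{"x":0,"y":0.001,"z":0.119,"rx":0,"ry":0,"rz":0,"claw":-0.2},{"x":0,"y":0.001,"z":0.119,"rx":0,"ry":0,"rz":0,"claw":-0.2},{"x":0,"y":0.001,"z":0.119,"rx":0,"ry":0,"rz":0,"claw":-0.2},{"x":0,"y":0.001,"z":0.119,"rx":0,"ry":0,"rz":0,"claw":-0.2}]'

```text
time: 20.03
tool_pos: [0.6483, 0.0569, 0.0426]
tool_rot: [3.141, 0.002, 2.854]
contact_force: [0.4, 0.3, 0.6]
opening: 0.0368
grip_force: 0.0
```

>>> step_arm --squeeze 40 --steps '[{"x":0,"y":0,"z":0,"rx":0,"ry":0,"rz":0,"claw":-0.7},{"x":0,"y":0,"z":0,"rx":0,"ry":0,"rz":0,"claw":-0.7},{"x":0,"y":0,"z":0,"rx":0,"ry":0,"rz":0,"claw":-0.7},{"x":0,"y":0,"z":0,"rx":0,"ry":0,"rz":0,"claw":-1},{"x":0,"y":0,"z":0,"rx":0,"ry":0,"rz":0,"claw":-1},{"x":0,"y":0,"z":0,"rx":0,"ry":0,"rz":0,"claw":-1},{"x":0,"y":0,"z":0,"rx":0,"ry":0,"rz":0,"claw":-1},{"x":0,"y":0,"z":0,"rx":0,"ry":0,"rz":0,"claw":-1}]'

```text
time: 20.7
tool_pos: [0.6476, 0.0571, 0.0414]
tool_rot: [3.141, 0.0, 2.854]
contact_force: [0.3, 1.4, 0.7]
opening: 0.0075
grip_force: 40.0
```

Run:
```python
from h import *
s=robot.observe(); print(s["tool_pos"],s["tool_rot"],s["opening"])
zf=s["tool_pos"][2]-.027+.151; print("final z",zf)   # stack_mid now at .027
go(.4701,-.2361,zf,s["tool_rot"][2]-np.radians(5.8))
c=cam("wrist"); im,d=read_camera("wrist"); mark(c,im,d)
```

```text
[0.64761085 0.05707168 0.04139822] [3.14135960e+00 1.21158193e-05 2.85358145e+00] 0.00751062237067014
final z 0.1653982188108824
go {'x': 0.1159, 'y': -0.442, 'z': -0.1654, 'rx': 0.0003, 'ry': 0.0, 'rz': 0.1289} rows>= 8.7
mark few 0 0
```

>>> step_arm --steps '[{"x":0,"y":0,"z":-0.008,"rx":0,"ry":0,"rz":0,"claw":-1},{"x":0,"y":0,"z":-0.02,"rx":0,"ry":0,"rz":0,"claw":-1},{"x":0,"y":0,"z":-0.035,"rx":0,"ry":0,"rz":0,"claw":-1},{"x":0,"y":0,"z":-0.055,"rx":0,"ry":0,"rz":0,"claw":-1},{"x":0,"y":0,"z":-0.08,"rx":0,"ry":0,"rz":0,"claw":-1},{"x":0,"y":0,"z":-0.105,"rx":0,"ry":0,"rz":0,"claw":-1},{"x":0,"y":0,"z":-0.13,"rx":0,"ry":0,"rz":0,"claw":-1},{"x":0,"y":0,"z":-0.15,"rx":0,"ry":0,"rz":0,"claw":-1},{"x":0,"y":0,"z":-0.16,"rx":0,"ry":0,"rz":0,"claw":-1},{"x":0,"y":0,"z":-0.165,"rx":0,"ry":0,"rz":0,"claw":-1},{"x":0,"y":0,"z":-0.165,"rx":0,"ry":0,"rz":0,"claw":-1}]'

```text
time: 21.67
tool_pos: [0.6478, 0.0569, 0.1662]
tool_rot: [3.141, 0.001, 2.854]
contact_force: [1.2, -0.5, -2.9]
opening: 0.0071
grip_force: 40.0
```

Run:
```python
from h import *
s=robot.observe(); print(s["tool_pos"],s["tool_rot"],s["opening"],s["contact_force"])
go(.4701,-.2361,.1654,np.radians(157.7))
```

```text
[0.64781372 0.05689882 0.16619596] [3.14118757e+00 1.45294482e-03 2.85358877e+00] 0.007109480915857308 [ 1.16646157 -0.50327329 -2.94269482]
go {'x': 0.1162, 'y': -0.4419, 'z': 0.0007, 'rx': 0.0006, 'ry': 0.0018, 'rz': 0.1289} rows>= 8.2
```

Lifted, with about 2.9 N of load, which fits the assembly's weight. I now carry it at moderate speed to the focus.

>>> step_arm --steps '[{"x":0.003,"y":-0.01,"z":0,"rx":0,"ry":0,"rz":0.004,"claw":-1},{"x":0.008,"y":-0.03,"z":0,"rx":0,"ry":0,"rz":0.01,"claw":-1},{"x":0.016,"y":-0.06,"z":0,"rx":0,"ry":0,"rz":0.018,"claw":-1},{"x":0.025,"y":-0.095,"z":0,"rx":0,"ry":0,"rz":0.028,"claw":-1},{"x":0.034,"y":-0.13,"z":0,"rx":0,"ry":0,"rz":0.038,"claw":-1},{"x":0.043,"y":-0.165,"z":0,"rx":0,"ry":0,"rz":0.048,"claw":-1},{"x":0.053,"y":-0.2,"z":0,"rx":0,"ry":0,"rz":0.058,"claw":-1},{"x":0.062,"y":-0.235,"z":0,"rx":0,"ry":0,"rz":0.068,"claw":-1},{"x":0.071,"y":-0.27,"z":0,"rx":0,"ry":0,"rz":0.078,"claw":-1},{"x":0.079,"y":-0.3,"z":0,"rx":0,"ry":0,"rz":0.088,"claw":-1},{"x":0.087,"y":-0.33,"z":0,"rx":0,"ry":0,"rz":0.098,"claw":-1},{"x":0.095,"y":-0.36,"z":0,"rx":0,"ry":0,"rz":0.108,"claw":-1}]'

```text
time: 22.67
tool_pos: [0.5007, -0.1826, 0.164]
tool_rot: [3.141, -0.002, 2.768]
contact_force: [-0.5, -0.2, -2.5]
opening: 0.0077
grip_force: 40.0
```

Run:
```python
from h import *
s=robot.observe(); print(s["tool_pos"],s["tool_rot"],s["opening"],s["contact_force"])
go(.4701,-.2361,.1654,np.radians(157.7))
```

```text
[ 0.50073254 -0.18260876  0.16403198] [ 3.14141012e+00 -2.38915989e-03  2.76788183e+00] 0.007710922373193039 [-0.54513137 -0.20335111 -2.47046883]
go {'x': 0.012, 'y': -0.0813, 'z': -0.0018, 'rx': 0.0002, 'ry': -0.003, 'rz': 0.0197} rows>= 1.5
```

>>> step_arm --steps '[{"x":0.004,"y":-0.025,"z":0,"rx":0,"ry":0,"rz":0.008,"claw":-1},{"x":0.007,"y":-0.045,"z":0,"rx":0,"ry":0,"rz":0.014,"claw":-1},{"x":0.009,"y":-0.062,"z":0,"rx":0,"ry":0,"rz":0.02,"claw":-1},{"x":0.011,"y":-0.073,"z":0,"rx":0,"ry":0,"rz":0.02,"claw":-1},{"x":0.012,"y":-0.079,"z":0,"rx":0,"ry":0,"rz":0.02,"claw":-1},{"x":0.012,"y":-0.081,"z":0,"rx":0,"ry":0,"rz":0.02,"claw":-1},{"x":0.012,"y":-0.081,"z":0,"rx":0,"ry":0,"rz":0.02,"claw":-1},{"x":0.012,"y":-0.081,"z":0,"rx":0,"ry":0,"rz":0.02,"claw":-1},{"x":0.012,"y":-0.081,"z":0,"rx":0,"ry":0,"rz":0.02,"claw":-1},{"x":0.012,"y":-0.081,"z":0,"rx":0,"ry":0,"rz":0.02,"claw":-1},{"x":0.012,"y":-0.081,"z":0,"rx":0,"ry":0,"rz":0.02,"claw":-1},{"x":0.012,"y":-0.081,"z":0,"rx":0,"ry":0,"rz":0.02,"claw":-1}]'

```text
time: 23.67
tool_pos: [0.4722, -0.2347, 0.1651]
tool_rot: [3.141, 0.0, 2.754]
contact_force: [-0.7, -0.2, -3.0]
opening: 0.0074
grip_force: 40.0
```

Run:
```python
from h import *
s=robot.observe(); print(s["tool_pos"],s["tool_rot"],s["opening"],s["contact_force"])
go(.4701,-.2361,.1654,np.radians(157.7))
c=cam("wrist"); im,d=read_camera("wrist"); P=cloud(c,d); r=np.hypot(P[:,0]-.47,P[:,1]+.236)
for nm,z in(("flange",.142),("spacer",.152),("washer",.160)):
    Q=P[(r<.033)&(abs(P[:,2]-z)<.002)]
    if len(Q): print("wrist",nm,len(Q),((Q.min(0)+Q.max(0))/2).round(4),(Q.max(0)-Q.min(0)).round(4),np.median(Q[:,2]).round(4))
mark(c,im,d,ctr=(.4701,-.2361),z=.142); g=[im[130:430,170:490]]
c=cam("scene"); im,d=read_camera("scene"); mark(c,im,d,ctr=(.468,-.238),z=.142)
P=cloud(c,d); r=np.hypot(P[:,0]-.47,P[:,1]+.236)
for z in np.arange(.125,.18,.004):
    Q=P[(r<.04)&(P[:,2]>z)&(P[:,2]<z+.004)]
    if len(Q)>3: print("scene z",z.round(3),len(Q),((Q.min(0)+Q.max(0))/2).round(4),(Q.max(0)-Q.min(0)).round(4))
r1=nets.landmark_of("scene","stack_mid"); r2=nets.landmark_of("scene","lens"); print([x[0]["pixel"] for x in (r1,r2) if x])
X=np.array([.4701,-.2361,.151]); print("focus px",proj(c,X),"lens px",proj(c,[.5806,-.2831,.151]))
u,v=proj(c,X).astype(int); g.append(im[max(v-75,0):v+75,max(u-60,0):u+100])
cv2.imwrite("pics/f1.png",np.hstack([cv2.resize(g[0],(400,375)),cv2.resize(g[1],(400,375),interpolation=cv2.INTER_CUBIC)]))
```

```text
[ 0.47221818 -0.23468435  0.16513162] [3.14142050e+00 1.47753726e-05 2.75353025e+00] 0.007388568126700963 [-0.65692343 -0.16229427 -3.01460851]
go {'x': 0.0019, 'y': -0.0028, 'z': -0.0004, 'rx': 0.0002, 'ry': 0.0, 'rz': 0.0015} rows>= 0.1
wrist flange 2966 [ 0.4664 -0.2352  0.142 ] [0.045  0.0552 0.004 ] 0.1415
wrist spacer 869 [ 0.4658 -0.2337  0.152 ] [0.0274 0.037  0.004 ] 0.1514
wrist washer 1086 [ 0.4637 -0.2343  0.16  ] [0.0175 0.0301 0.0039] 0.1595
mark few 0 0
mark few 0 0
scene z 0.133 9 [ 0.4476 -0.2373  0.135 ] [0.0039 0.0241 0.0036]
scene z 0.137 69 [ 0.4561 -0.233   0.139 ] [0.0223 0.0447 0.0039]
scene z 0.141 52 [ 0.4568 -0.232   0.143 ] [0.0197 0.0453 0.0039]
scene z 0.145 13 [ 0.4566 -0.2351  0.1471] [0.0065 0.0253 0.0037]
scene z 0.149 24 [ 0.4576 -0.2328  0.1508] [0.0097 0.0249 0.0035]
scene z 0.153 9 [ 0.4574 -0.2349  0.1549] [0.0092 0.0136 0.0038]
scene z 0.157 22 [ 0.4598 -0.2354  0.1588] [0.0081 0.0186 0.0033]
[[335.1, 369.6], [320.0, 425.7]]
focus px [368.76653829 336.79565968] lens px [426.37788382 321.5728879 ]
```

View pics/f1.png

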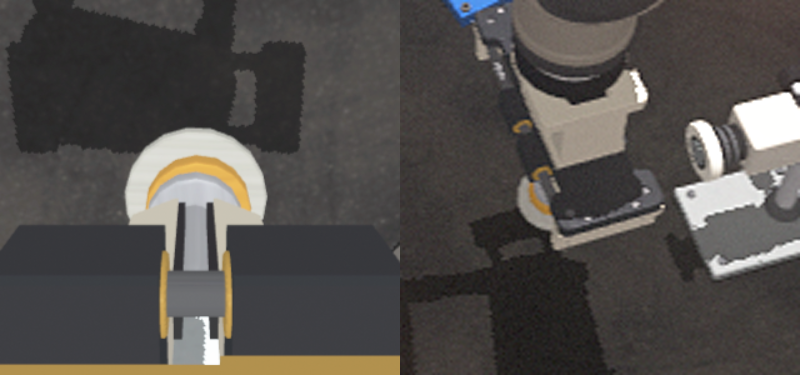

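The stack is held level with washer on spacer on flange. The detected stack point at (370,335) and lens at (426,320) agree with the predicted pixels. The mark faces the lens and is hidden from all cameras, so I turn the mandrel 90° in place to check it, then turn back.

>>> step_arm --steps '[{"x":0.002,"y":-0.003,"z":0,"rx":0,"ry":0,"rz":0.06,"claw":-1},{"x":0.002,"y":-0.003,"z":0,"rx":0,"ry":0,"rz":0.18,"claw":-1},{"x":0.002,"y":-0.003,"z":0,"rx":0,"ry":0,"rz":0.31,"claw":-1},{"x":0.002,"y":-0.003,"z":0,"rx":0,"ry":0,"rz":0.44,"claw":-1},{"x":0.002,"y":-0.003,"z":0,"rx":0,"ry":0,"rz":0.57,"claw":-1},{"x":0.002,"y":-0.003,"z":0,"rx":0,"ry":0,"rz":0.7,"claw":-1},{"x":0.002,"y":-0.003,"z":0,"rx":0,"ry":0,"rz":0.83,"claw":-1},{"x":0.002,"y":-0.003,"z":0,"rx":0,"ry":0,"rz":0.94,"claw":-1},{"x":0.002,"y":-0.003,"z":0,"rx":0,"ry":0,"rz":1,"claw":-1},{"x":0.002,"y":-0.003,"z":0,"rx":0,"ry":0,"rz":1,"claw":-1}]'

```text
time: 24.7
tool_pos: [0.4698, -0.2365, 0.1651]
tool_rot: [3.142, -0.0, 1.966]
contact_force: [-0.3, -0.1, -3.1]
opening: 0.0072
grip_force: 40.0
```

>>> step_arm --steps '[{"x":0,"y":0,"z":0,"rx":0,"ry":0,"rz":0.06,"claw":-1},{"x":0,"y":0,"z":0,"rx":0,"ry":0,"rz":0.18,"claw":-1},{"x":0,"y":0,"z":0,"rx":0,"ry":0,"rz":0.31,"claw":-1},{"x":0,"y":0,"z":0,"rx":0,"ry":0,"rz":0.44,"claw":-1},{"x":0,"y":0,"z":0,"rx":0,"ry":0,"rz":0.57,"claw":-1},{"x":0,"y":0,"z":0,"rx":0,"ry":0,"rz":0.7,"claw":-1},{"x":0,"y":0,"z":0,"rx":0,"ry":0,"rz":0.83,"claw":-1},{"x":0,"y":0,"z":0,"rx":0,"ry":0,"rz":0.94,"claw":-1},{"x":0,"y":0,"z":0,"rx":0,"ry":0,"rz":1,"claw":-1},{"x":0,"y":0,"z":0,"rx":0,"ry":0,"rz":1,"claw":-1},{"x":0,"y":0,"z":0,"rx":0,"ry":0,"rz":1,"claw":-1},{"x":0,"y":0,"z":0,"rx":0,"ry":0,"rz":1,"claw":-1}]'

```text
time: 25.7
tool_pos: [0.4698, -0.2365, 0.1651]
tool_rot: [3.142, -0.0, 1.184]
contact_force: [-0.3, -0.5, -2.5]
opening: 0.0075
grip_force: 40.0
```

Run:
```python
from h import *
s=robot.observe(); print(s["tool_pos"],s["tool_rot"],s["contact_force"])
c=cam("scene"); tp=s["tool_pos"]; dirc=np.degrees(np.arctan2(-.575-tp[1],.0925-tp[0])); exp=np.degrees(s["tool_rot"][2])-163.5-17.2
print("expected mark yaw",exp,"cam dir",dirc)
for _ in range(3):
    im,d=read_camera("scene"); hsv=cv2.cvtColor(im,cv2.COLOR_BGR2HSV)
    M=((hsv[...,0]<10)|(hsv[...,0]>170))&(hsv[...,1]>120)&(hsv[...,2]>50); u0,v0=proj(c,[tp[0],tp[1],.138]).astype(int)
    Z=np.zeros_like(M); Z[v0-30:v0+30,u0-35:u0+35]=1; v,u=np.nonzero(M&Z); print(len(v),u.mean() if len(v) else 0,v.mean() if len(v) else 0)
# predicted column of the mark centre for several yaws
for y in range(-6,7,3):
    a=np.radians(exp+y); print(y,proj(c,[tp[0]+.028*np.cos(a),tp[1]+.028*np.sin(a),.138]).round(2),end=" ")
# flange silhouette for centre
g=(hsv[...,1]<60)&(hsv[...,2]>110)
print("flange centre px",proj(c,[tp[0],tp[1],.142]))
cw=cam("wrist"); imw,dw=read_camera("wrist"); P=cloud(cw,dw); r=np.hypot(P[:,0]-tp[0],P[:,1]-tp[1]); yw=s["tool_rot"][2]; ax=np.array([np.cos(yw),np.sin(yw)])
F=P[(r<.033)&(abs(P[:,2]-.1415)<.0015)]; q=(F[:,:2]-tp[:2])@ax; b=(F[:,:2]-tp[:2])@np.array([-ax[1],ax[0]]); print("flange in tool: x max-28mm",np.percentile(q,99.7)-.028,"y mid",(b.min()+b.max())/2, "z",np.median(F[:,2]))
```

```text
[ 0.46984917 -0.23654496  0.16514232] [ 3.14151212e+00 -7.82407610e-05  1.18448563e+00] [-0.26557445 -0.51215545 -2.51427276]
expected mark yaw -112.83397255866579 cam dir -138.11018046460595
26 372.96153846153845 351.84615384615387
26 372.96153846153845 351.84615384615387
26 372.96153846153845 351.84615384615387
-6 [371.87 353.1 ] -3 [372.61 352.96] 0 [373.34 352.78] 3 [374.05 352.56] 6 [374.75 352.32] flange centre px [368.55895285 339.34828839]
flange in tool: x max-28mm -0.0016712056071584748 y mid 0.00012916097495567144 z 0.14153138072019322
```

The mark shows at scene pixel (373,352), within 2° of where it was expected. I turn back and add 1.5 mm away from the lens for the measured offset in the grip.

>>> step_arm --steps '[{"x":0,"y":0,"z":0,"rx":0,"ry":0,"rz":-0.06,"claw":-1},{"x":0,"y":0,"z":0,"rx":0,"ry":0,"rz":-0.18,"claw":-1},{"x":0,"y":0,"z":0,"rx":0,"ry":0,"rz":-0.31,"claw":-1},{"x":0,"y":0,"z":0,"rx":0,"ry":0,"rz":-0.44,"claw":-1},{"x":0,"y":0,"z":0,"rx":0,"ry":0,"rz":-0.57,"claw":-1},{"x":0,"y":0,"z":0,"rx":0,"ry":0,"rz":-0.7,"claw":-1},{"x":0,"y":0,"z":0,"rx":0,"ry":0,"rz":-0.83,"claw":-1},{"x":0,"y":0,"z":0,"rx":0,"ry":0,"rz":-0.94,"claw":-1},{"x":0,"y":0,"z":0,"rx":0,"ry":0,"rz":-1,"claw":-1},{"x":0,"y":0,"z":0,"rx":0,"ry":0,"rz":-1,"claw":-1}]'

```text
time: 26.73
tool_pos: [0.4698, -0.2365, 0.1651]
tool_rot: [3.142, -0.0, 1.97]
contact_force: [0.5, 1.2, -3.2]
opening: 0.0072
grip_force: 40.0
```

>>> step_arm --steps '[{"x":0,"y":0,"z":0,"rx":0,"ry":0,"rz":-0.06,"claw":-1},{"x":0,"y":0,"z":0,"rx":0,"ry":0,"rz":-0.18,"claw":-1},{"x":0,"y":0,"z":0,"rx":0,"ry":0,"rz":-0.31,"claw":-1},{"x":0,"y":0,"z":0,"rx":0,"ry":0,"rz":-0.44,"claw":-1},{"x":0,"y":0,"z":0,"rx":0,"ry":0,"rz":-0.57,"claw":-1},{"x":0,"y":0,"z":0,"rx":0,"ry":0,"rz":-0.7,"claw":-1},{"x":0,"y":0,"z":0,"rx":0,"ry":0,"rz":-0.83,"claw":-1},{"x":0,"y":0,"z":0,"rx":0,"ry":0,"rz":-0.94,"claw":-1},{"x":0,"y":0,"z":0,"rx":0,"ry":0,"rz":-1,"claw":-1},{"x":0,"y":0,"z":0,"rx":0,"ry":0,"rz":-1,"claw":-1},{"x":0,"y":0,"z":0,"rx":0,"ry":0,"rz":-1,"claw":-1},{"x":0,"y":0,"z":0,"rx":0,"ry":0,"rz":-1,"claw":-1}]'

```text
time: 27.73
tool_pos: [0.4698, -0.2365, 0.1651]
tool_rot: [3.141, 0.0, 2.751]
contact_force: [-0.0, -0.5, -2.6]
opening: 0.0074
grip_force: 40.0
```

Run:
```python
from h import *
s=robot.observe(); print(s["tool_pos"],s["tool_rot"])
a=np.radians(157); go(.4701+.0015*np.cos(a),-.2361+.0015*np.sin(a),.1654,np.radians(158))
```

```text
[ 0.46982175 -0.23651641  0.16513797] [3.14148700e+00 2.06491770e-05 2.75087259e+00]
go {'x': 0.0019, 'y': 0.0007, 'z': -0.0003, 'rx': 0.0001, 'ry': 0.0, 'rz': -0.0086} rows>= 0.1
```

>>> step_arm --steps '[{"x":0.002,"y":0.001,"z":0,"rx":0,"ry":0,"rz":-0.009,"claw":-1},{"x":0.002,"y":0.001,"z":0,"rx":0,"ry":0,"rz":-0.009,"claw":-1},{"x":0.002,"y":0.001,"z":0,"rx":0,"ry":0,"rz":-0.009,"claw":-1},{"x":0.002,"y":0.001,"z":0,"rx":0,"ry":0,"rz":-0.009,"claw":-1},{"x":0.002,"y":0.001,"z":0,"rx":0,"ry":0,"rz":-0.009,"claw":-1},{"x":0.002,"y":0.001,"z":0,"rx":0,"ry":0,"rz":-0.009,"claw":-1},{"x":0.002,"y":0.001,"z":0,"rx":0,"ry":0,"rz":-0.009,"claw":-1},{"x":0.002,"y":0.001,"z":0,"rx":0,"ry":0,"rz":-0.009,"claw":-1},{"x":0.002,"y":0.001,"z":0,"rx":0,"ry":0,"rz":-0.009,"claw":-1},{"x":0.002,"y":0.001,"z":0,"rx":0,"ry":0,"rz":-0.009,"claw":-1}]'

```text
time: 28.57
tool_pos: [0.4687, -0.2352, 0.1651]
tool_rot: [3.142, -0.0, 2.76]
contact_force: [-0.8, -0.1, -3.3]
opening: 0.0073
grip_force: 40.0
```

Run:
```python
from h import *
s=robot.observe(); print(s["tool_pos"],s["tool_rot"],s["qvel"].round(3),s["grip_force"],s["time"])
print(robot.hand_in())
```

```text
[ 0.46871554 -0.23524644  0.16513689] [ 3.14150693e+00 -8.01951049e-06  2.76003398e+00] [ 0.002  0.001  0.001 -0.    -0.002  0.001] 39.99947911128402 28.5667
the job is handed in; nothing more can be done
None
```

The spacer and then the washer were seated on the mandrel, and I handed in at 28.6 s with it held still and upright by its stem, the stack within a few millimetres of 12 cm from the lens and the red mark facing it to within about 2°; no verdict came back.

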